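Show a notched sample plate on the label light

TASK

The label light has been knocked over: stand it up on its foot and let go of it. Then take the clear sample plate that lies label up (the one lying label down has been read already) by its clear end and lay its frosted end, label up, fully home in the light's seat, the corner notch at the seat's corner key. It would tip out by itself, so finish while still holding it flat in the seat; leave the other plate and the jar where they are.

Things in the scene. Friction and masses are not known exactly. Their poses are not given: they have to be found in the camera images.
- label_light: Label light: small back-lit stage on a stand, 121 mm tall, 0.4 kg, loose. Origin: centre of the foot's underside; z runs up the stem to the head. Foot: dark steel square 84 x 84 x 12 mm holding most of the weight (let go at a lean under about 45 degrees it rights itself). Head: grey block 46 x 46 mm, z 100 to 116 mm, its top the seat floor. At the start it lies on its -x side.
- stem_mid (a point): On the axis of the light's stem, a square bar 16 x 16 mm (sides along x and y) from z 12 to 100 mm of the light; this point is at z = 55 mm. At the start it is about 34 mm above the table, the stem sloping 10 degrees down towards the head.
- seat (a point): Centre of the seat floor on top of the light's head (x = y = 0, z = 116 mm of the light). Walls 5 mm high, 4 mm thick, stand along its +x, +y and -y edges with their inner faces 19 mm from this point; the -x side is open, and a seated plate sticks out there. Same axes as the light.
- key (a point): Top of the seat's corner key: a 10 x 10 mm block, 5 mm high like the walls, filling the corner at +x, -y of the seat (this point at x = 14, y = -14, z = 121 mm of the light). A plate goes flat onto the seat floor only with its notch here.
- plate: The plate to show: clear resin 110 x 34 x 8 mm, 40 g, lying label up on the table, turned any way. Origin: its centre; x points to the frosted end, z out of the label face. The last 36 mm (x 19 to 55 mm) are frosted white with a paper label on top. Frosted end away from you and label up, an 11 x 11 mm notch is cut from the right-hand far corner (+x, -y).
- plate_label (a point): Point on the plate's label face at x = 37.5, y = 0, z = 4 mm of the plate. Seated, it is over the seat centre, 8 mm above the seat floor, the plate's x axis along the light's x, the frosted end 1.5 mm short of the +x wall (2 mm play at each side).
- plate_done: A second plate of the same shape and axes, already read: it lies label down, so with its frosted end away from you the notch is the left-hand far corner. To be left alone. Origin: its centre.
- insert_jar: Screw jar 47 mm across, 53 mm tall, bystander. Origin: centre of its underside.
Not all that is in view belongs to the job. Leave any red look-alike of the label_light alone.

How it is judged (in metres and radians):
On the way, in this order (a step that is already met when the one before it is completed fails the run):
1. the label light stands upright on its foot, let go (angle between label_light's own z axis and vertical below 0.06 rad and height (world z) of label_light below 0.006 m and contact force between the fingers and label_light below 0.1 N and linear speed of label_light below 0.03 m/s), for 0.3 s.
2. the unread plate is lifted off the table (height (world z) of plate above 0.05 m and angle between plate's own z axis and vertical below 0.6 rad and contact force between the fingers and plate above 0.5 N), for 0.2 s.
At the end, for the whole second after the job is handed in: Light upright on the table (tilt < 0.06 rad); unread plate gripped on its clear part, label up (tilt < 0.1 rad), label point within 6 mm along, 5 mm across and 2.8 mm above its seated place; plate_done, jar moved < 20 mm (angle between label_light's own z axis and vertical below 0.06 rad and height (world z) of label_light below 0.006 m and angle between plate's own z axis and vertical below 0.1 rad and x of plate_label in the frame of label_light between -0.006 and 0.006 m and y of plate_label in the frame of label_light between -0.005 and 0.005 m and z of plate_label in the frame of label_light between 0.121 and 0.1268 m and angle between the x axis of plate and the x axis of label_light, either way round below 0.15 rad and contact force between the fingers and plate above 0.5 N and x of the grasp point in the frame of plate below 0.019 m and linear speed of each of plate, label_light below 0.03 m/s and distance of each of plate_done, insert_jar from where it was at the start of the episode below 0.02 m); the arm keeps its last pose, push and grip.
It fails at once if the other plate or the jar is pushed away (distance of any of plate_done, insert_jar from where it was at the start of the episode above 0.02 m).
It also fails if it takes over 67 s, if anything falls off the work surface, if the arm or the gripper's body presses on something with over 40 N, if the wrist force passes 120 N, or if a joint passes its speed limit or range.

ROBOT

A 7-joint arm with a two-finger parallel gripper is mounted at the origin on the work surface; the furniture and walls round the work are solid. World frame = base frame: x ahead of the robot, y to its left, z up, the work surface at z = 0. Lengths are in m, angles in degrees, forces in N, time in s.
With the tool pointing down it reaches from about 0.425 to 0.875 m from the base axis. Payload 8.4 kg.
Tool frame: the origin (TCP) lies midway between the tips of the shut fingers; the grasp point (between the pads) lies 19 mm behind it; y points along the fingers, x is the direction in which the jaws open and shut, and the axes are right-handed (so a half turn about y gives the same grasp; the last joint's range is limited). The gripper opens to 85 mm and grips with 20 to 120 N. Pads are 22 mm wide; open, the fingers measure 114 mm over their backs; the gripper's body (76 mm by 85 mm) begins 54 mm behind the grasp point. The pads swing forward as they close: fully open they stand 13 mm farther back than shut.
Start: joints at [67.139, 19.091, 2.286, 83.961, -0.768, 76.965, -3.352], TCP at [0.192, -0.621, 0.231] pointing down, gripper open.
Joint ranges: [-147.57, 147.57], [-21.85, 119.76], [-74.77, 79.35], [14.55, 137.4], [-85.83, 265.84], [4.83, 119.75], [-152.11, 152.11]. Speed limits (degrees/s): [127.2, 127.2, 159.86, 159.86, 180, 180, 180].

INTERFACE

Orientations are given as a 3x3 rotation matrix whose columns are the frame's x, y, z axes.
In Python, from rig import readout, camera, job_done gives the robot as it stands.
- The arm moves only by the shell command python3 -m jog 'ROWS' [FORCE]. ROWS is a JSON object of lists of equal length, an entry for each row: "xyz": the shift along the world's x, y, z each as a share of 0.15 m, from -1 to 1, a list of three; "twist": the turn, a rotation vector about the world's x, y, z each as a share of 0.08 rad, from -1 to 1, a list of three; "gripper": the opening in per cent of the stroke, from 0 (shut) to 100 (fully open). In form: {"xyz": [[dx, dy, dz], ...], "twist": [[wx, wy, wz], ...], "gripper": [gripper, ...]}. A call has 1 to 12 rows; each row shifts and turns the commanded pose from where the row before left it; what a row does not reach is not made up. A row lasts 1/12 s, in which the tool goes at most 41.7 mm and 7.16 degrees, less where a joint would pass 70% of its speed; a pose out of reach is approached as far as the arm can. A call with a number of a shift or a turn outside -1 to 1 is refused whole. A call with a gripper value outside its range is refused whole. The fingers move at their own pace and stop on an object; FORCE is the grip in N (left out, the last holds). Time passes only in rows, so rows that do not move let the fingers close. It gives the time, the measured TCP pose, the force and the opening at its end, in the units of the state.
- readout.observe(): the state, without advancing time (a new reading comes with each control period).
- camera(name): name is "scene" or "top" or "wrist"; returns a dict with "image" (420x560x3 uint8, red, green, blue), "z_map" (420x560 float32, m along the optical axis (not along the pixel's ray), 0 where there is no reading), "fx", "fy", "cx", "cy" (pixels), "eye" and "attitude" of the camera in the world; the wrist camera has in their place "T_tool_cam" (4x4, takes a point from camera to tool coordinates, whose origin is the TCP and whose axes are the tool frame's). Camera axes: x right, y down, z forward; pixel columns grow to the right and rows downward; lengths in m; the calibration is good to about 2 mm. The wrist camera is an equidistant fisheye: a pixel r from the principal point sees the ray r / f radians off the axis. A picture is of the moment at which its call begins: read the wrist's pose just before it.
- job_done(): hands the job in, once; it reports no verdict.
The state is a dict: "time_s": time; "joints": joint angles; "qd": joint speeds; "joint_efforts": joint torques, N m; "ee_pos": TCP position; "ee_rot": TCP orientation; "force": force on the tool from outside, world axes, zero at the start; "torque": the same for the moment, N m; "gripper_width": finger opening in m.
Only numpy, scipy, OpenCV 4.12 (cv2) and the standard library are available. Lean on these libraries where they do the work, as an engineer would, in place of code of your own. Each camera call takes 0.05 s, during which the arm holds its last target.

## Working session

There is one attempt and no reset: what is moved stays moved. The work goes in short steps, Python scripts to look and compute and a shell command to move; the robot and the scene stay as the last step left them, time stands still between calls to the robot, and variables do not carry over. Pictures are saved under pics/ and viewed, and the job is handed in when it is done.

```bash
ls; mkdir -p pics
python3 - <<'E'
from rig import readout, camera
import cv2, numpy as np, pickle
s=readout.observe(); print(s)
for n in ['scene','top','wrist']:
    c=camera(n); pickle.dump(c,open(f'pics/{n}0.pkl','wb'))
    cv2.imwrite(f'pics/{n}0.png',c['image'][:,:,::-1])
    print(n,{k:v for k,v in c.items() if k not in('image','z_map')})
E
```

```text
pics
{'time_s': 0.0, 'joints': array([67.14071311, 19.132144  ,  2.28449748, 84.01297947, -0.76742015,
       76.96407407, -3.35244568]), 'qd': array([-0.04808811, -0.08523694,  0.03328129,  0.07677025,  0.00916459,
        0.0081727 , -0.04972736]), 'joint_efforts': array([-4.35814900e-04, -6.58561277e+01,  1.36495046e+00, -4.05547965e+01,
        1.66686438e-02,  1.24801308e-02, -2.28981770e-05]), 'ee_pos': array([ 0.19177936, -0.62057938,  0.23040048]), 'ee_rot': array([[ 2.95275162e-01, -5.94694643e-04,  9.55412071e-01],
       [-9.55410856e-01,  1.52833532e-03,  2.95275738e-01],
       [-1.63578891e-03, -9.99998655e-01, -1.16898260e-04]]), 'force': array([-0.12222327,  0.2987951 , -0.42445096]), 'torque': array([ 0.00915393,  0.02356751, -0.01505139]), 'gripper_width': 0.0853330064580226}
scene {'fx': 472.0994477773707, 'fy': 472.0994477773707, 'cx': 280.52554654478297, 'cy': 206.17763864108818, 'eye': array([-0.21687033,  0.51875514,  0.78390902]), 'attitude': array([[-0.44038232, -0.60206846,  0.66601575],
       [-0.89764446,  0.2810046 , -0.3395156 ],
       [ 0.01725814, -0.74736202, -0.66419287]])}
top {'fx': 471.8998549303121, 'fy': 471.8998549303121, 'cx': 278.00516499913664, 'cy': 203.22103175454367, 'eye': array([0.30851178, 0.14295077, 1.16811929]), 'attitude': array([[-9.43971293e-03, -9.81526429e-01,  1.91093593e-01],
       [-9.99954975e-01,  9.45099159e-03, -8.52408897e-04],
       [-9.69362075e-04, -1.91093035e-01, -9.81571450e-01]])}
wrist {'fx': 325.19226210127806, 'fy': 325.19226210127806, 'cx': 282.5286469969494, 'cy': 210.24739248794467, 'T_tool_cam': array([[ 9.99999652e-01,  5.36286961e-04, -6.39744624e-04,
         6.50619208e-04],
       [ 7.66738494e-04, -2.86980053e-01,  9.57936251e-01,
        -1.42371980e-01],
       [ 3.30134775e-04, -9.57936408e-01, -2.86980364e-01,
         7.28001957e-02],
       [ 0.00000000e+00,  0.00000000e+00,  0.00000000e+00,
         1.00000000e+00]])}
```

View pictures.

View pics/scene0.png

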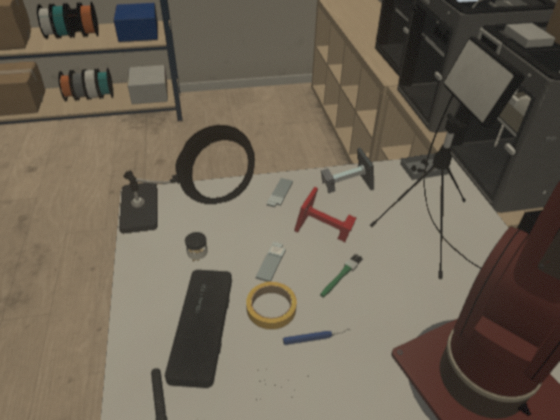

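View pics/top0.png

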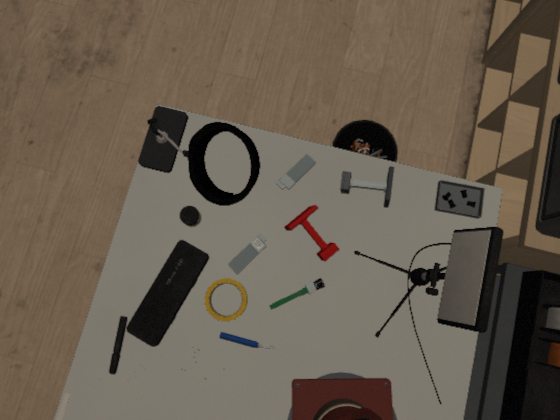

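View pics/wrist0.png

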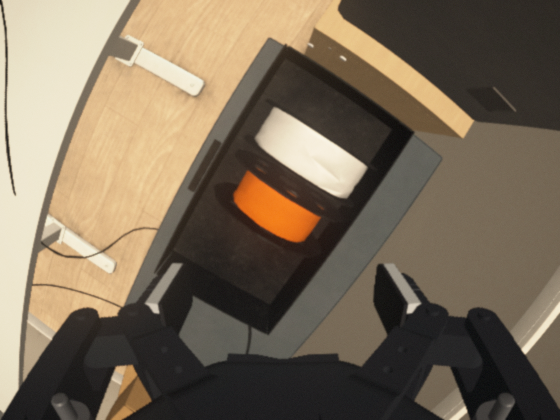

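```bash
cat > h.py <<'E'
import numpy as np, pickle, cv2
def W(c,u,v,z=None):
    """pixel->world; z: intersect the plane world z, else depth"""
    d=np.array([(u-c['cx'])/c['fx'],(v-c['cy'])/c['fy'],1.])
    R=c['attitude']; e=c['eye']; r=R@d
    if z is None: return e+r*c['z_map'][int(round(v)),int(round(u))]
    return e+r*(z-e[2])/r[2]
def crop(c,u0,v0,u1,v1,f,name):
    im=cv2.resize(c['image'][v0:v1,u0:u1,::-1],None,fx=f,fy=f,interpolation=cv2.INTER_CUBIC)
    cv2.imwrite(name,im)
E
python3 - <<'E'
from h import *
t=pickle.load(open('pics/top0.pkl','rb')); s=pickle.load(open('pics/scene0.pkl','rb'))
a=[cv2.resize(t['image'][y:y+75,x:x+100,::-1],(400,300),interpolation=cv2.INTER_CUBIC) for x,y in [(320,145),(250,135),(200,220)]]
a.append(cv2.resize(s['image'][140:215,310:410,::-1],(400,300),interpolation=cv2.INTER_CUBIC))
cv2.imwrite('pics/c1.png',np.vstack([np.hstack(a[:2]),np.hstack(a[2:])]))
a=[cv2.resize(s['image'][y:y+75,x:x+100,::-1],(400,300),interpolation=cv2.INTER_CUBIC) for x,y in [(230,150),(220,225)]]
cv2.imwrite('pics/c2.png',np.hstack(a))
E
```

```text
(no output)
```

View pics/c1.png

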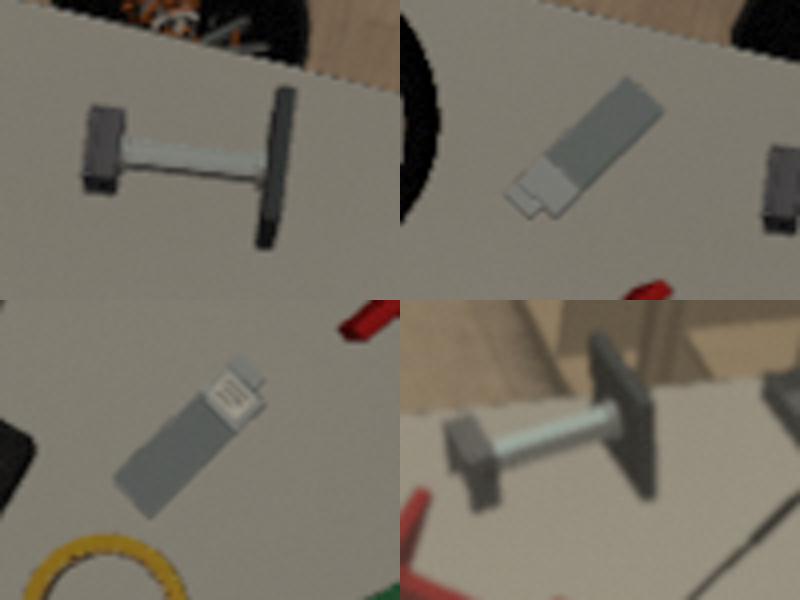

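View pics/c2.png

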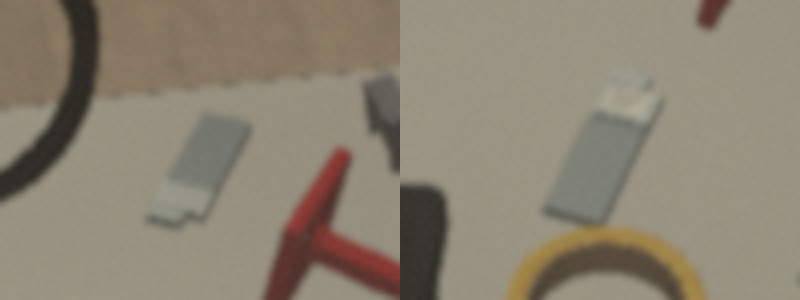

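Run:
```python
from h import *
np.set_printoptions(precision=4,suppress=True)
t=pickle.load(open('pics/top0.pkl','rb')); s=pickle.load(open('pics/scene0.pkl','rb'))
def T(cu,cv,ou,ov,z=None): return W(t,ou+cu/4,ov+cv/4,z)
print('light: stem pts')
for cu,cv in [(130,153),(160,155),(190,159),(220,161),(250,163)]: print(T(cu,cv,320,145))
print('foot top edge ends',T(285,92,320,145),T(266,243,320,145),T(275,165,320,145))
print('head',T(108,112,320,145),T(102,180,320,145),T(105,145,320,145))
print('jar',W(t,190,215))
for nm,(ou,ov),pts in [('plate',(200,220),[(114,179),(150,217),(240,56),(265,77),(265,105),(205,87),(238,132),(232,97)]),('done',(250,135),[(228,78),(262,108),(105,193),(130,217),(158,217),(145,155),(178,187)])]:
    for p in pts: print(nm,T(*p,ou,ov,.008), T(*p,ou,ov))
print('table',W(t,300,300),W(t,430,150+80), 'red', W(t,317,235),W(t,302,217))
```

```text
light: stem pts
[ 0.578  -0.0426  0.0329]
[ 0.575  -0.0598  0.0396]
[ 0.5722 -0.078   0.04  ]
[ 0.5696 -0.0953  0.0451]
[ 0.5681 -0.1135  0.0453]
foot top edge ends [ 0.6019 -0.1275  0.0849] [ 0.523  -0.1265  0.0203] [ 0.5586 -0.1202  0.0805]
head [ 0.6007 -0.0279  0.0467] [ 0.5596 -0.0237  0.0396] [ 0.5801 -0.0254  0.0457]
jar [0.4987 0.3529 0.0539]
plate [0.3824 0.2643 0.008 ] [ 0.3831  0.2654 -0.0021]
plate [0.3592 0.2422 0.008 ] [ 0.3596  0.2429 -0.0008]
plate [0.4572 0.1872 0.008 ] [0.4572 0.1872 0.0087]
plate [0.4441 0.1718 0.008 ] [0.444  0.1718 0.0083]
plate [0.4268 0.1719 0.008 ] [0.4268 0.1719 0.008 ]
plate [0.4382 0.2088 0.008 ] [0.438  0.2087 0.01  ]
plate [0.4103 0.1885 0.008 ] [0.4107 0.1887 0.0035]
plate [0.4319 0.1922 0.008 ] [0.4317 0.1921 0.0094]
done [0.6605 0.0666 0.008 ] [0.6609 0.0666 0.0067]
done [0.6404 0.0454 0.008 ] [0.6423 0.0449 0.0016]
done [0.5858 0.1459 0.008 ] [ 0.5879  0.1459 -0.001 ]
done [0.5701 0.1303 0.008 ] [0.5715 0.1302 0.002 ]
done [0.5699 0.1127 0.008 ] [0.5714 0.1125 0.0015]
done [0.6103 0.1203 0.008 ] [0.61   0.1203 0.0091]
done [0.5892 0.0997 0.008 ] [0.5894 0.0997 0.0074]
table [ 0.2963  0.0908 -0.0004] [ 0.4641 -0.2361  0.0009] red [0.4489 0.0493 0.0439] [0.4858 0.0867 0.0875]
```

Run:
```python
from h import *
np.set_printoptions(precision=3,suppress=True)
t=pickle.load(open('pics/top0.pkl','rb'));s=pickle.load(open('pics/scene0.pkl','rb'))
for p in [(450,240),(492,230),(485,322),(445,318),(470,280),(420,276),(433,292),(357,253),(378,334),(440,402),(460,200),(520,300),(550,200),(550,320),(500,150),(530,120)]: print(p,W(t,*p))
print('scene')
for p in [(470,60),(505,85),(490,110),(450,80),(455,130),(515,110),(440,270),(372,223),(520,40),(400,160)]: print(p,W(s,*p))
for y in range(80,400,15):
    print(' '.join('%5.2f'%W(t,u,y)[2] for u in range(400,560,15)))
```

```text
(450, 240) [ 0.439 -0.286 -0.005]
(492, 230) [ 0.405 -0.192  0.436]
(485, 322) [ 0.266 -0.166  0.439]
(445, 318) [ 0.269 -0.13   0.371]
(470, 280) [ 0.329 -0.161  0.411]
(420, 276) [ 0.342 -0.13   0.249]
(433, 292) [ 0.311 -0.13   0.319]
(357, 253) [ 0.407 -0.049  0.019]
(378, 334) [ 0.216 -0.09   0.019]
(440, 402) [ 0.061 -0.23   0.002]
(460, 200) [ 0.54  -0.317  0.   ]
(520, 300) [ 0.288 -0.546 -0.207]
(550, 200) [ 0.583 -0.681 -0.231]
(550, 320) [ 0.237 -0.576 -0.12 ]
(500, 150) [ 0.851 -0.72  -0.586]
(530, 120) [ 0.971 -0.847 -0.581]
scene
(470, 60) [ 0.374 -0.169  0.412]
(505, 85) [ 0.265 -0.142  0.418]
(490, 110) [ 0.268 -0.13   0.372]
(450, 80) [ 0.398 -0.159  0.363]
(455, 130) [ 0.319 -0.121  0.305]
(515, 110) [ 0.681 -0.808 -0.009]
(440, 270) [ 0.221 -0.088  0.022]
(372, 223) [ 0.407 -0.042  0.017]
(520, 40) [ 0.699 -0.732  0.235]
(400, 160) [ 0.604 -0.276 -0.001]
-0.92 -0.93 -0.93 -0.93 -0.93 -0.94 -0.88 -0.89 -0.58 -0.40 -0.26
-0.94 -0.93 -0.93 -0.93  1.17 -0.92 -0.89 -0.88 -0.53 -0.50 -0.26
-0.93 -0.92 -0.93 -0.92 -0.93 -0.92 -0.89 -0.67 -0.59 -0.58 -0.27
-0.92 -0.93 -0.9
[... 537 characters left out ...]
0.37  0.41  0.44 -0.39 -0.29 -0.26 -0.26
-0.00 -0.00 -0.00  0.00  0.38  0.42  0.44 -0.57 -0.50 -0.44 -0.38
 0.00  0.23  0.31  0.34  0.39  0.42  0.44 -0.23 -0.23 -0.15 -0.15
 0.01 -0.00  0.32  0.36  0.39  0.43  0.44 -0.23 -0.22 -0.14 -0.22
 1.17 -0.00 -0.00  0.36  0.40  0.43  0.44 -0.23 -0.21 -0.13 -0.10
-0.00  0.00  0.00  0.37  0.41  0.43 -0.52 -0.23 -0.20 -0.12 -0.12
 0.00  0.00  0.00  0.00 -0.00  0.00 -0.51 -0.23 -0.18 -0.21 -0.22
 0.00 -0.00 -0.00  0.01  0.00 -0.00 -0.24 -0.23 -0.17 -0.21 -0.13
 0.00  0.00  0.00  0.00  0.00 -0.52 -0.23 -0.23 -0.16 -0.22 -0.08
 0.00  0.00 -0.00  0.00  0.00 -0.52 -0.23 -0.23 -0.15 -0.22 -0.22
-0.00  0.00  0.00 -0.00 -0.00 -0.52 -0.23 -0.21 -0.14 -0.21 -0.22
```

```bash
python3 -m jog '{"xyz":[[0.14,0.067,0.1],[0.14,0.067,0.1],[0.14,0.067,0.1],[0.14,0.067,0.1],[0.14,0.067,0.1],[0.14,0.067,0.1],[0.14,0.067,0.1],[0.14,0.067,0.1],[0.14,0.067,0.1],[0.14,0.067,0.1],[0.14,0.067,0.1],[0.14,0.067,0.1]],"twist":[[0,0,0.5],[0,0,0.5],[0,0,0.5],[0,0,0.5],[0,0,0.5],[0,0,0.5],[0,0,0.5],[0,0,0.5],[0,0,0.5],[0,0,0.5],[0,0,0.5],[0,0,0.5]],"gripper":[100,100,100,100,100,100,100,100,100,100,100,100]}'; python3 -c "
from rig import readout;s=readout.observe();print(s['joints'])"
```

```text
time_s: 1.15
ee_pos: [0.4448, -0.4997, 0.4118]
ee_rot: [[0.704, -0.0, 0.71], [-0.71, 0.0, 0.704], [-0.001, -1.0, 0.0]]
force: [-0.6, -1.2, -0.1]
gripper_width: 0.0849
[49.77850669 20.88259656 -7.99675002 60.88782733  2.87017107 98.43455693
 -2.49682789]
```

```bash
python3 -m jog '{"xyz":[[0.12,0.23,0],[0.12,0.23,0],[0.12,0.23,0],[0.12,0.23,0],[0.12,0.23,0],[0.12,0.23,0],[0.06,0.23,0],[0.06,0.23,0],[0,0.23,0],[0,0.23,-0.1],[0,0.23,-0.2],[0,0.23,-0.2]],"twist":[[0,0,0.67],[0,0,0.67],[0,0,0.67],[0,0,0.67],[0,0,0.67],[0,0,0.67],[0,0,0.67],[0,0,0.67],[0,0,0.67],[0,0,0.67],[0,0,0.67],[0,0,0.67]],"gripper":[100,100,100,100,100,100,100,100,100,100,100,100]}'
cat > shot.py <<'E'
import sys
from h import *
from rig import readout,camera
s=readout.observe(); print('joints',s['joints'].round(1),s['ee_pos'].round(4),'F',s['force'].round(1),'w',s['gripper_width'].round(4)); 
tag=sys.argv[1]
for n in sys.argv[2:]:
    c=camera(n); c['p']=s['ee_pos'];c['R']=s['ee_rot']; pickle.dump(c,open(f'pics/{n}{tag}.pkl','wb')); cv2.imwrite(f'pics/{n}{tag}.png',c['image'][:,:,::-1])
E
python3 shot.py 1 wrist scene
```

```text
time_s: 2.15
ee_pos: [0.57, -0.0906, 0.3414]
ee_rot: [[0.99, 0.002, 0.144], [-0.144, -0.0, 0.99], [0.002, -1.0, -0.0]]
force: [0.7, -0.8, -0.8]
gripper_width: 0.0854Traceback (most recent call last):
  File "shot.py", line 4, in <module>
    s=readout.observe(); print('joints',s['joints'].round(1),s['ee_pos'].round(4),'F',s['force'].round(1),'w',s['gripper_width'].round(4));
                                                                                                              ^^^^^^^^^^^^^^^^^^^^^^^^
AttributeError: 'float' object has no attribute 'round'
```

```bash
sed -i "s/s\['gripper_width'\].round(4)/round(s['gripper_width'],4)/" shot.py
python3 shot.py 1 wrist scene
```

```text
joints [ 26.5  10.3 -25.6  83.    4.4  87.6  -7.2] [ 0.57   -0.0906  0.3414] F [ 0.7 -0.8 -0.8] w 0.0854
```

View pics/wrist1.png

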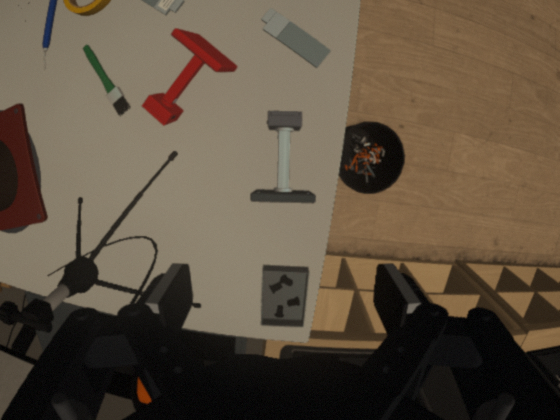

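View pics/scene1.png

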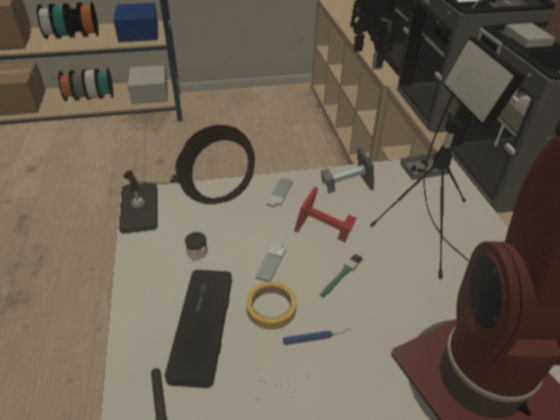

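```bash
cat >> h.py <<'E'
def WW(c,u,v,z=None):
    x=(u-c['cx'])/c['fx'];y=(v-c['cy'])/c['fy'];r=np.hypot(x,y)
    d=np.array([np.sin(r)*x/r,np.sin(r)*y/r,np.cos(r)]) if r>0 else np.array([0,0,1.])
    Tc=c['T_tool_cam']; o=c['p']+c['R']@Tc[:3,3]; w=c['R']@Tc[:3,:3]@d
    if z is None: return o+w/d[2]*c['z_map'][int(round(v)),int(round(u))]
    return o+w*(z-o[2])/w[2]
E
python3 - <<'E'
from h import *
np.set_printoptions(precision=4,suppress=True)
c=pickle.load(open('pics/wrist1.pkl','rb'))
crop(c,230,90,340,220,5,'pics/w1c.png')
for p in [(285,130),(284.5,145),(284,160),(284,175),(284,188)]: print(WW(c,*p),WW(c,*p,.040))
E
```

```text
[ 0.5814 -0.0388  0.0357] [ 0.5814 -0.0386  0.04  ]
[ 0.5777 -0.0592  0.037 ] [ 0.5777 -0.0589  0.04  ]
[ 0.5741 -0.079   0.0422] [ 0.5741 -0.0793  0.04  ]
[ 0.5712 -0.0993  0.0441] [ 0.5711 -0.1001  0.04  ]
[ 0.5688 -0.1156  0.0523] [ 0.5685 -0.1184  0.04  ]
```

View pics/w1c.png

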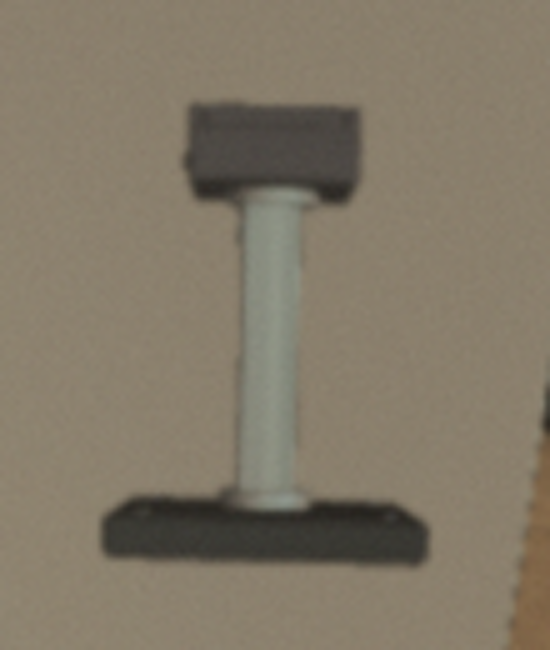

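```bash
python3 -m jog '{"xyz":[[0.004,0.025,-0.13],[0.004,0.025,-0.13],[0.004,0.025,-0.13],[0.004,0.025,-0.13],[0.004,0.025,-0.13],[0.004,0.025,-0.13],[0.004,0.025,-0.13],[0.004,0.025,-0.13],[0.004,0.025,-0.13],[0.004,0.025,-0.13],[0.004,0.025,-0.13],[0.004,0.025,-0.13]],"twist":[[-0.55,0.08,0],[-0.55,0.08,0],[-0.55,0.08,0],[-0.55,0.08,0],[-0.55,0.08,0],[-0.55,0.08,0],[-0.55,0.08,0],[-0.55,0.08,0],[-0.55,0.08,0],[-0.55,0.08,0],[0,0,0],[0,0,0]],"gripper":[100,100,100,100,100,100,100,100,100,100,100,100]}' 20; python3 shot.py 2 wrist scene
```

```text
time_s: 3.25
ee_pos: [0.5771, -0.0467, 0.1062]
ee_rot: [[0.989, -0.062, 0.132], [-0.146, -0.426, 0.893], [0.0, -0.903, -0.43]]
force: [-0.1, -0.5, -0.4]
gripper_width: 0.0852
joints [  7.2  24.4 -26.7  98.7  34.6  75.2 -40.9] [ 0.5771 -0.0467  0.1062] F [-0.1 -0.5 -0.4] w 0.0852
```

View pics/wrist2.png

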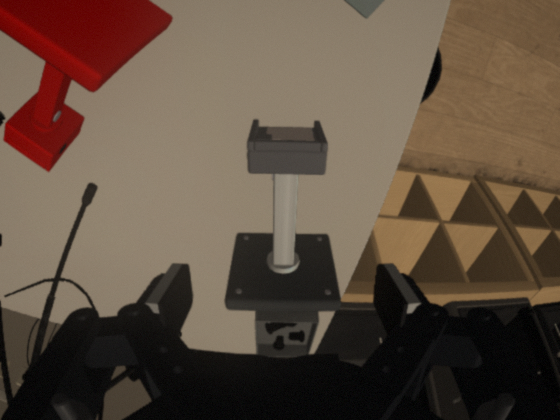

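View pics/scene2.png

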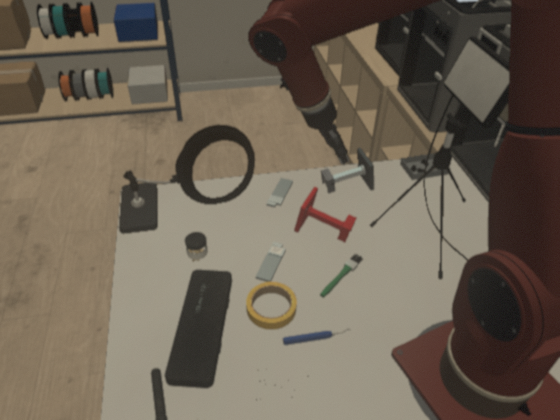

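```bash
python3 -m jog '{"xyz":[[-0.006,-0.046,-0.1],[-0.006,-0.046,-0.1],[-0.006,-0.046,-0.1],[-0.006,-0.046,-0.1],[-0.006,-0.046,-0.1],[-0.006,-0.046,-0.1],[0,0,0]],"twist":[[0,0,0],[0,0,0],[0,0,0],[0,0,0],[0,0,0],[0,0,0],[0,0,0]],"gripper":[100,100,100,100,100,100,100]}'; python3 shot.py 3 wrist
```

```text
time_s: 3.93
ee_pos: [0.5704, -0.0917, 0.0165]
ee_rot: [[0.989, -0.066, 0.135], [-0.15, -0.427, 0.892], [-0.001, -0.902, -0.432]]
force: [-0.9, -0.7, 0.4]
gripper_width: 0.0855
joints [  9.1  29.6 -24.  103.6  39.2  65.8 -43.6] [ 0.5704 -0.0917  0.0165] F [-0.9 -0.7  0.4] w 0.0855
```

View pics/wrist3.png

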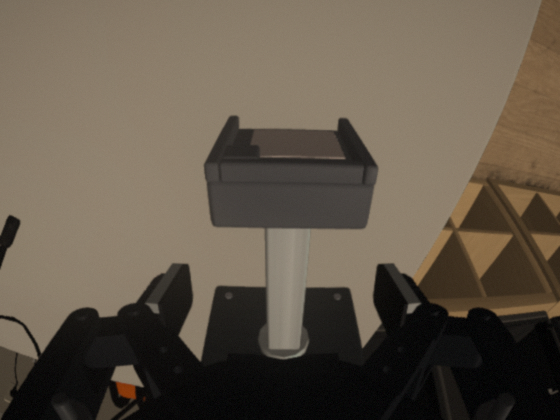

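```bash
python3 -m jog '{"xyz":[[0,0,0],[0,0,0],[0,0,0],[0,0,0],[0,0,0],[0,0,0],[0,0,0],[0,0,0],[0,0,0],[0,0,0],[0,0,0],[0,0,0]],"twist":[[0,0,0],[0,0,0],[0,0,0],[0,0,0],[0,0,0],[0,0,0],[0,0,0],[0,0,0],[0,0,0],[0,0,0],[0,0,0],[0,0,0]],"gripper":[60,40,20,5,5,5,5,5,5,5,5,5]}' 70; python3 shot.py 4 wrist
```

```text
time_s: 4.98
ee_pos: [0.5719, -0.0887, 0.0181]
ee_rot: [[0.989, -0.062, 0.133], [-0.147, -0.426, 0.893], [0.002, -0.903, -0.43]]
force: [-2.2, 1.4, 5.9]
gripper_width: 0.0148
joints [  9.   29.4 -24.1 103.5  39.2  65.8 -43.6] [ 0.5719 -0.0887  0.0181] F [-2.2  1.4  5.9] w 0.0148
```

View pics/wrist4.png

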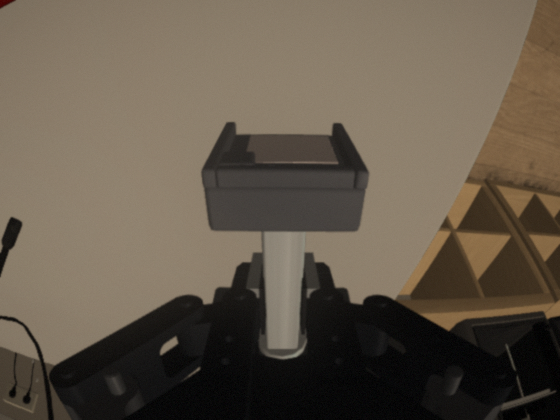

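```bash
python3 -m jog '{"xyz":[[0,0,0.1],[0,0,0.1],[0,0,0.1],[0,0,0.1],[0,0,0.1],[0,0,0.1],[0,0,0.1],[0,0,0.1],[0,0,0.1],[0,0,0.1],[0,0,0.1],[0,0,0]],"twist":[[0,0,0],[0,0,0],[0,0,0],[0,0,0],[0,0,0],[0,0,0],[0,0,-0.5],[0,0,-1],[0,0,-1],[0,0,-1],[0,0,-1],[0,0,-1]],"gripper":[5,5,5,5,5,5,5,5,5,5,5,5]}'; python3 shot.py 5 wrist scene
```

```text
time_s: 6.03
ee_pos: [0.5731, -0.0885, 0.187]
ee_rot: [[0.83, -0.234, 0.506], [-0.557, -0.358, 0.749], [0.005, -0.904, -0.427]]
force: [0.7, 0.3, -4.8]
gripper_width: 0.0146
joints [  9.3  24.7 -22.2  87.1  26.4  89.4 -51.3] [ 0.5731 -0.0885  0.187 ] F [ 0.7  0.3 -4.8] w 0.0146
```

View pics/wrist5.png

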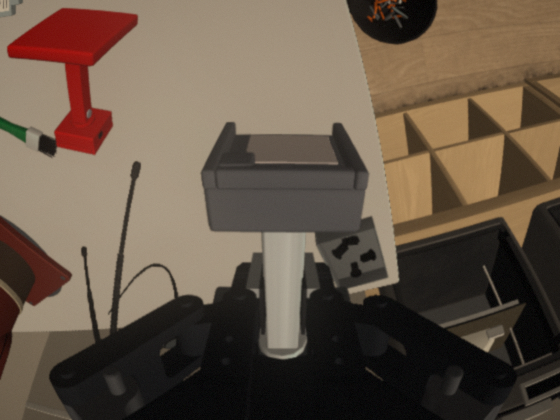

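View pics/scene5.png

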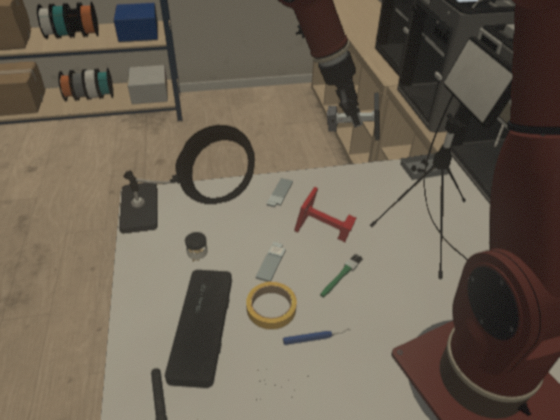

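```bash
python3 -m jog '{"xyz":[[0,0.03,0],[0,0.03,0],[0,0.03,0],[0,0.03,0],[0,0.03,0],[0,0.03,0],[0,0.03,0],[0,0.03,0],[0,0.03,0],[0,0.03,0],[0,0.03,0],[0,0,0]],"twist":[[0,0,-1],[0,0,-1],[0,0,-1],[0,0,-1],[0,0,-1],[0,0,-1],[0,0,-1],[0,0,-1],[0,0,-1],[0,0,-1],[0,0,-1],[0,0,-1]],"gripper":[5,5,5,5,5,5,5,5,5,5,5,5]}'; python3 shot.py 6
```

```text
time_s: 7.13
ee_pos: [0.5715, -0.038, 0.1825]
ee_rot: [[0.024, -0.43, 0.903], [-1.0, -0.01, 0.022], [0.0, -0.903, -0.43]]
force: [-0.9, -0.0, -4.7]
gripper_width: 0.015
joints [  8.9  31.8 -14.5  76.4   6.   98.2 -94.3] [ 0.5715 -0.038   0.1825] F [-0.9 -0.  -4.7] w 0.015
```

```bash
python3 -m jog '{"xyz":[[0.02,0,0],[0.02,0,0],[0.02,0,0],[0.02,0,0],[0.02,0,0],[0.02,0,0],[0.02,0,0],[0.02,0,0],[0.02,0,0],[0.02,0,0],[0.02,0,0],[0.02,0,0]],"twist":[[0,-1,0],[0,-1,0],[0,-1,0],[0,-1,0],[0,-1,0],[0,-1,0],[0,-1,0],[0,-1,0],[0,-1,0],[0,-1,0],[0,-1,0],[0,-1,0]],"gripper":[5,5,5,5,5,5,5,5,5,5,5,5]}'; python3 shot.py 7 scene
```

```text
time_s: 8.13
ee_pos: [0.6065, -0.0393, 0.1826]
ee_rot: [[0.016, 0.496, 0.868], [-1.0, -0.012, 0.025], [0.023, -0.868, 0.495]]
force: [0.3, -0.4, -4.6]
gripper_width: 0.015
joints [ 16.2  -1.4 -17.1 119.4   1.5  32.3 -90.8] [ 0.6065 -0.0393  0.1826] F [ 0.3 -0.4 -4.6] w 0.015
```

View pics/scene7.png

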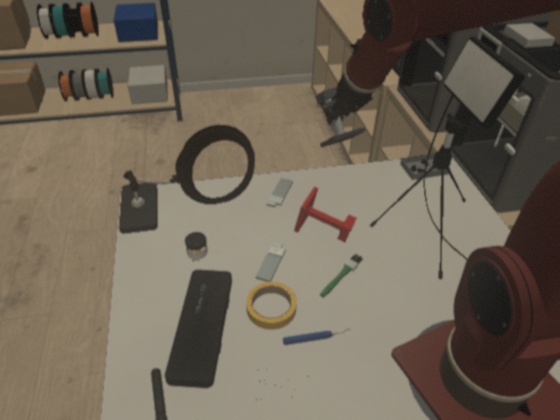

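```bash
python3 - <<'E'
from h import *
t=pickle.load(open('pics/top0.pkl','rb'))
for p in [(270,128),(300,137),(330,143),(400,163),(450,175)]: print(W(t,*p,0).round(3))
E
python3 -m jog '{"xyz":[[0.04,0,0],[0.04,0,0],[0.04,0,0],[0.04,0,0],[0.04,0,0],[0,0,0]],"twist":[[0,-0.8,0],[0,-0.8,0],[0,-0.8,0],[0,-0.8,0],[0,-0.8,0],[0,-0.8,0]],"gripper":[5,5,5,5,5,5]}'; python3 shot.py 8
```

```text
[0.736 0.161 0.   ]
[0.71  0.083 0.   ]
[0.693 0.006 0.   ]
[ 0.638 -0.172  0.   ]
[ 0.605 -0.297  0.   ]
time_s: 8.68
ee_pos: [0.632, -0.0441, 0.1809]
ee_rot: [[0.002, 0.736, 0.677], [-0.999, -0.023, 0.028], [0.036, -0.676, 0.736]]
force: [-1.1, -0.4, -5.3]
gripper_width: 0.0146
joints [   9.2   -3.7  -10.2  131.2   17.7    5.3 -107.2] [ 0.632  -0.0441  0.1809] F [-1.1 -0.4 -5.3] w 0.0146
```

```bash
cat > kin.py <<'E'
import numpy as np, itertools
from scipy.spatial.transform import Rotation as Ro
from scipy.optimize import least_squares
S=[
([67.1407,19.1321,2.2845,84.013,-.7674,76.9641,-3.3524],[.1918,-.6206,.2304],[[.29528,-.00059,.95541],[-.95541,.0015,.29528],[-.0016,-1,-.0001]]),
([49.7785,20.8826,-7.9968,60.8878,2.8702,98.4346,-2.4968],[.4448,-.4997,.4118],[[.704,0,.71],[-.71,0,.704],[-.001,-1,0]]),
([26.5,10.3,-25.6,83,4.4,87.6,-7.2],[.57,-.0906,.3414],[[.99,.002,.144],[-.144,0,.99],[.002,-1,0]]),
([7.2,24.4,-26.7,98.7,34.6,75.2,-40.9],[.5771,-.0467,.1062],[[.989,-.062,.132],[-.146,-.426,.893],[0,-.903,-.43]]),
([9.,29.4,-24.1,103.5,39.2,65.8,-43.6],[.5719,-.0887,.0181],[[.989,-.062,.133],[-.147,-.426,.893],[.002,-.903,-.43]]),
([9.3,24.7,-22.2,87.1,26.4,89.4,-51.3],[.5731,-.0885,.187],[[.83,-.234,.506],[-.557,-.358,.749],[.005,-.904,-.427]]),
([8.9,31.8,-14.5,76.4,6,98.2,-94.3],[.5715,-.038,.1825],[[.024,-.43,.903],[-1,-.01,.022],[0,-.903,-.43]]),
([16.2,-1.4,-17.1,119.4,1.5,32.3,-90.8],[.6065,-.0393,.1826],[[.016,.496,.868],[-1,-.012,.025],[.023,-.868,.495]]),
([9.2,-3.7,-10.2,131.2,17.7,5.3,-107.2],[.632,-.0441,.1809],[[.002,.736,.677],[-.999,-.023,.028],[.036,-.676,.736]]),
]
RZ=lambda a:Ro.from_euler('z',a,degrees=True).as_matrix()
RY=lambda a:Ro.from_euler('y',a,degrees=True).as_matrix()
SG=None
def chain(q,sg):
    s1,s3,s5,s7,t4,t6=sg
    A=RZ(s1*q[0])@RY(q[1]);B=A@RZ(s3*q[2]);C=B@RY(t4*q[3]);D=C@RZ(s5*q[4]);E=D@RY(t6*q[5]);F=E@RZ(s7*q[6]);return A,B,C,D,E,F
if __name__=='__main__':
    best=[]
    for sg in itertools.product([1,-1],repeat=6):
        Ms=[chain(q,sg)[-1].T@np.array(R) for q,p,R in S]
        M=Ro.from_matrix(np.mean(Ms,0)) if np.linalg.det(np.mean(Ms,0))>0 else None
        e=np.std(Ms,0).sum()
        best.append((e,sg,np.mean(Ms,0).round(2).tolist()))
    best.sort(key=lambda b:b[0]); 
    for b in best[:3]: print(b)
    sg=best[0][1]
    # position: linear in offsets
    A_=[];b_=[]
    for q,p,R in S:
        A,B,C,D,E,F=chain(q,sg)
        A_.append(np.c_[np.array([0,0,1.]),B[:,2],B[:,0],C[:,0],C[:,2],E[:,0],F[:,2]]);b_.append(p)
    A_=np.vstack(A_);b_=np.hstack(b_); x,r,rk,sv=np.linalg.lstsq(A_,b_,rcond=None)
    print(x.round(4),rk,sv.round(3),np.abs(A_@x-b_).max())
E
python3 kin.py
```

```text
(np.float64(0.004769728697606912), (-1, -1, -1, -1, 1, 1), [[-1.0, -0.0, 0.0], [0.0, 0.0, 1.0], [0.0, 1.0, -0.0]])
(np.float64(1.4730728621810028), (-1, 1, -1, -1, 1, 1), [[-0.82, 0.02, 0.47], [0.43, 0.16, 0.82], [-0.08, 0.96, -0.12]])
(np.float64(2.0536453489103135), (1, -1, -1, -1, 1, 1), [[-0.59, 0.0, -0.47], [-0.47, -0.01, 0.61], [0.0, 0.99, 0.0]])
[ 0.1952  0.5974 -0.0267  0.005   0.5084  0.0173  0.4228] 7 [5.821 5.061 1.313 1.095 0.528 0.449 0.324] 0.04229584791171784
```

```bash
cat > k2.py <<'E'
from kin import *
sg=(-1,-1,-1,-1,1,1)
A_=[];b_=[]
for q,p,R in S:
    A,B,C,D,E,F=chain(q,sg)
    J1=RZ(-q[0])
    cols=dict(z=np.array([0,0,1.]),j1x=J1[:,0],j1y=J1[:,1],Ax=A[:,0],Bx=B[:,0],By=B[:,1],Bz=B[:,2],Cx=C[:,0],Cz=C[:,2],Dx=D[:,0],Dy=D[:,1],Ex=E[:,0],Fz=F[:,2])
    A_.append(np.c_[tuple(cols.values())]);b_.append(p)
A_=np.vstack(A_);b_=np.hstack(b_)
names=list(cols)
def fit(use):
    i=[names.index(u) for u in use];x=np.linalg.lstsq(A_[:,i],b_,rcond=None)[0];return np.abs(A_[:,i]@x-b_).max(),dict(zip(use,x.round(4)))
base=['z','Bz','Cz','Fz']
print(fit(base)); print(fit(names))
import itertools
rest=[n for n in names if n not in base]
for k in (1,2,3): print(k,sorted([fit(base+list(c)) for c in itertools.combinations(rest,k)],key=lambda a:a[0])[:3])
E
python3 k2.py
```

```text
(np.float64(0.04360338106206312), {'z': np.float64(0.2005), 'Bz': np.float64(0.5679), 'Cz': np.float64(0.4733), 'Fz': np.float64(0.4076)})
(np.float64(0.0005991942409944162), {'z': np.float64(0.2499), 'j1x': np.float64(0.0005), 'j1y': np.float64(-0.0218), 'Ax': np.float64(0.0005), 'Bx': np.float64(-0.0005), 'By': np.float64(-0.023), 'Bz': np.float64(0.4828), 'Cx': np.float64(0.0009), 'Cz': np.float64(0.5025), 'Dx': np.float64(-0.0017), 'Dy': np.float64(0.0005), 'Ex': np.float64(-0.0), 'Fz': np.float64(0.3623)})
1 [(np.float64(0.006265335403709327), {'z': np.float64(0.2458), 'Bz': np.float64(0.49), 'Cz': np.float64(0.507), 'Fz': np.float64(0.365), 'j1y': np.float64(-0.0438)}), (np.float64(0.006450211679826512), {'z': np.float64(0.2553), 'Bz': np.float64(0.4766), 'Cz': np.float64(0.4991), 'Fz': np.float64(0.3604), 'By': np.float64(-0.044)}), (np.float64(0.01391847168807514), {'z': np.float64(0.2517), 'Bz': np.float64(0.4713), 'Cz': np.float64(0.4972), 'Fz': np.float64(0.3619), 'Dy': np.float64(-0.0428)})]
2 [(np.float64(0.0007598428142464447), {'z': np.float64(0.2513), 'Bz': np.float64
[... 480 characters left out ...]
'Cx': np.float64(-0.0056)})]
3 [(np.float64(0.0005984621651848043), {'z': np.float64(0.2516), 'Bz': np.float64(0.4813), 'Cz': np.float64(0.5029), 'Fz': np.float64(0.3615), 'j1y': np.float64(-0.022), 'Ax': np.float64(0.0008), 'By': np.float64(-0.0224)}), (np.float64(0.0006389047411999721), {'z': np.float64(0.2513), 'Bz': np.float64(0.4816), 'Cz': np.float64(0.5029), 'Fz': np.float64(0.3618), 'j1x': np.float64(0.0005), 'j1y': np.float64(-0.0216), 'By': np.float64(-0.0227)}), (np.float64(0.0006649605563158051), {'z': np.float64(0.2499), 'Bz': np.float64(0.4827), 'Cz': np.float64(0.503), 'Fz': np.float64(0.3623), 'j1y': np.float64(-0.0219), 'By': np.float64(-0.0226), 'Dx': np.float64(-0.0009)})]
```

```bash
cat > ik.py <<'E'
from kin import *
sg=(-1,-1,-1,-1,1,1)
M=np.array([[-1.,0,0],[0,0,1],[0,1,0]])
lo=np.array([-147.57,-21.85,-74.77,14.55,-85.83,4.83,-152.11]);hi=np.array([147.57,119.76,79.35,137.4,265.84,119.75,152.11])
def fk(q):
    A,B,C,D,E,F=chain(q,sg);J1=RZ(-q[0])
    e=np.array([0,0,.2513])-.0215*J1[:,1]-.0229*B[:,1]+.4821*B[:,2]
    w=e+.5033*C[:,2]
    return w+.3621*F[:,2],F@M,e,w
def ik(p,R,q0,marg=2,n=1):
    def f(q):
        P,Rr,_,_=fk(q); return np.r_[(P-p)*20,Ro.from_matrix(Rr.T@R).as_rotvec()*5,(q-q0)*2e-4]
    r=least_squares(f,np.clip(q0,lo+marg+.1,hi-marg-.1),bounds=(lo+marg,hi-marg));P,Rr,e,w=fk(r.x)
    return r.x,np.linalg.norm(P-p)*1e3,np.degrees(np.linalg.norm(Ro.from_matrix(Rr.T@R).as_rotvec())),e,w
def rot(psi,tau):
    """tool: light d yaw psi; approach tilted tau from down toward d"""
    d=np.array([np.cos(np.radians(psi)),np.sin(np.radians(psi)),0]);u=np.array([0,0,1.]);t=np.radians(tau)
    y=-u*np.cos(t)+d*np.sin(t);z=d*np.cos(t)+u*np.sin(t);return np.c_[np.cross(y,z),y,z],d
if __name__=='__main__':
    q0=np.array([9.2,-3.7,-10.2,131.2,17.7,7,-107.2])
    for psi in (-20,0,20,40):
      for xf,yf in ((.60,-.04),(.62,-.03),(.57,-.07)):
        for tau in (30,40,50,60,75):
            e=np.radians(tau+15.5);R,d=rot(psi,tau);u=np.array([0,0,1.])
            zl=d*np.cos(e)+u*np.sin(e);xl=-d*np.sin(e)+u*np.cos(e)
            edge=np.array([xf,yf,0])+.042*d
            g=edge+.055*zl+.042*xl;p=g+.019*R[:,1]
            b=min((ik(p,R,q) for q in (q0,np.array([16.2,-1.4,-17,119,1.5,32,-91]),np.array([0,0,20,119,0,32,-91]),np.array([40,0,-60,119,0,32,-91]))),key=lambda a:a[1]+a[2])
            print(psi,xf,yf,tau,'err',b[1].round(1),b[2].round(1),'q',b[0].round(0),'elb',b[3].round(2),'wr',b[4].round(2))
            if b[1]+b[2]>3:break
E
python3 ik.py
```

```text
-20 0.6 -0.04 30 err 0.0 0.0 q [  -8.   15.    3.  120.   33.   21. -144.] elb [ 0.13 -0.03  0.72] wr [0.49 0.   0.37]
-20 0.6 -0.04 40 err 2.6 1.6 q [ -56.   19.   52.  128.   32.    7. -150.] elb [0.11 0.09 0.71] wr [0.44 0.02 0.34]
-20 0.62 -0.03 30 err 0.0 0.0 q [ -10.   17.    4.  117.   32.   22. -144.] elb [ 0.14 -0.02  0.71] wr [0.51 0.01 0.37]
-20 0.62 -0.03 40 err 1.8 1.1 q [ -54.   21.   50.  126.   30.    7. -150.] elb [0.12 0.1  0.71] wr [0.46 0.03 0.34]
-20 0.62 -0.03 50 err 14.3 9.0 q [ -70.   28.   64.  127.   23.    7. -150.] elb [0.1  0.19 0.69] wr [0.44 0.07 0.33]
-20 0.57 -0.07 30 err 0.0 0.0 q [  -4.   12.    2.  123.   33.   20. -140.] elb [ 0.1  -0.04  0.72] wr [ 0.46 -0.03  0.37]
-20 0.57 -0.07 40 err 4.1 2.4 q [ -55.   14.   54.  132.   36.    7. -150.] elb [0.09 0.06 0.72] wr [ 0.41 -0.01  0.35]
0 0.6 -0.04 30 err 0.0 0.0 q [ -6.  14.   6. 120.  -5.  15. -86.] elb [ 0.12 -0.03  0.72] wr [ 0.48 -0.04  0.37]
0 0.6 -0.04 40 err 2.2 1.3 q [-32.  13.  34. 129. -84.   7. -10.] elb [0.1  0.02 0.72] wr [ 0.42 -0.04  0.34]
0 0.62 -0.03 30 err 0.0 0.0 q [ -8.  16.   7
[... 2573 characters left out ...]
.21  0.24]
40 0.62 -0.03 75 err 0.0 0.0 q [ 92.  80. -73. 123. -24.  11.  28.] elb [-0.05 -0.48  0.31] wr [ 0.37 -0.24  0.14]
40 0.57 -0.07 30 err 0.0 0.0 q [ 66.  31. -64. 115.  10.  30. -47.] elb [ 0.08 -0.26  0.65] wr [ 0.48 -0.15  0.37]
40 0.57 -0.07 40 err 0.0 0.0 q [ 79.  40. -73. 120.  11.  23. -40.] elb [ 0.03 -0.33  0.61] wr [ 0.43 -0.19  0.33]
40 0.57 -0.07 50 err 0.0 0.0 q [ 86.  46. -73. 124.  -8.  17. -14.] elb [-0.   -0.36  0.57] wr [ 0.39 -0.22  0.29]
40 0.57 -0.07 60 err 0.0 0.0 q [ 92.  57. -73. 125. -21.  15.   9.] elb [-0.04 -0.41  0.5 ] wr [ 0.35 -0.25  0.24]
40 0.57 -0.07 75 err 0.0 0.0 q [101.  80. -73. 125. -12.  17.  19.] elb [-0.12 -0.46  0.31] wr [ 0.32 -0.28  0.14]
```

```bash
cat > goal.py <<'E'
from ik import *
from rig import readout
np.set_printoptions(precision=3,suppress=True)
s=readout.observe()
import sys
psi,tau,xf,yf,up=map(float,sys.argv[1:6])
e=np.radians(tau+15.3);R,d=rot(psi,tau);u=np.array([0,0,1.])
zl=d*np.cos(e)+u*np.sin(e);xl=-d*np.sin(e)+u*np.cos(e)
edge=np.array([xf,yf,up])+.042*d
p=edge+.055*zl+.042*xl+.019*R[:,1]
rv=Ro.from_matrix(R@s['ee_rot'].T).as_rotvec()
print('p',p,'shift shares',(p-s['ee_pos'])/.15,'twist shares',rv/.08)
b=ik(p,R,np.array(s['joints']));print(b[0].round(1),b[1:3],'e',b[3],'w',b[4],'\nmid',(b[3]+b[4])/2,(b[3]*.35+b[4]*.65))
E
for t in 34 37 39; do python3 goal.py 3 $t .60 -.04 .0; done
```

```text
p [ 0.657 -0.037  0.053] shift shares [ 0.164  0.047 -0.85 ] twist shares [0.366 2.936 0.575]
[ 17.   14.3 -18.  122.8  13.    9.9 -98.2] (np.float64(0.000824801721879664), np.float64(0.00068151609301825)) e [ 0.107 -0.078  0.717] w [ 0.454 -0.048  0.354] 
mid [ 0.281 -0.063  0.535] [ 0.333 -0.058  0.481]
p [ 0.654 -0.037  0.054] shift shares [ 0.145  0.046 -0.846] twist shares [0.385 2.282 0.588]
[  29.    15.1  -30.6  124.9   43.8    6.8 -127.2] (np.float64(0.008975701909443303), np.float64(0.005943055886563256)) e [ 0.1   -0.102  0.714] w [ 0.436 -0.049  0.343] 
mid [ 0.268 -0.076  0.528] [ 0.318 -0.067  0.473]
p [ 0.652 -0.037  0.054] shift shares [ 0.132  0.045 -0.843] twist shares [0.397 1.845 0.596]
[  36.9   16.2  -38.8  125.9   68.3    6.8 -150.1] (np.float64(0.7193182212949342), np.float64(0.4482482780832353)) e [ 0.095 -0.121  0.71 ] w [ 0.427 -0.05   0.338] 
mid [ 0.261 -0.085  0.524] [ 0.311 -0.075  0.468]
```

```bash
python3 goal.py 3 36.5 .60 -.04 .02; python3 -m jog '{"xyz":[[0.02,0,-0.06],[0.02,0.01,-0.06],[0.02,0.01,-0.06],[0.02,0.01,-0.06],[0.02,0.01,-0.09],[0.02,0,-0.09],[0.01,0,-0.09],[0.01,0,-0.09],[0,0,-0.06],[0,0,-0.05]],"twist":[[0.04,0.24,0.06],[0.04,0.24,0.06],[0.04,0.24,0.06],[0.04,0.24,0.06],[0.04,0.24,0.06],[0.04,0.24,0.06],[0.04,0.24,0.06],[0.04,0.24,0.06],[0.04,0.24,0.06],[0.04,0.24,0.06]],"gripper":[5,5,5,5,5,5,5,5,5,5]}'; python3 goal.py 3 36.5 .60 -.04 .0;python3 shot.py 9 scene top wrist
```

```text
p [ 0.654 -0.037  0.074] shift shares [ 0.148  0.046 -0.713] twist shares [0.381 2.391 0.586]
[ 19.4  11.7 -20.1 124.3  11.3   8.4 -96.7] (np.float64(0.0012262494692966957), np.float64(0.0009757799421989591)) e [ 0.085 -0.076  0.722] w [ 0.439 -0.048  0.365] 
mid [ 0.262 -0.062  0.543] [ 0.315 -0.058  0.49 ]
time_s: 9.52
ee_pos: [0.6568, -0.0358, 0.0787]
ee_rot: [[0.056, 0.6, 0.798], [-0.998, 0.038, 0.042], [-0.005, -0.799, 0.601]]
force: [-0.4, -0.2, -4.5]
gripper_width: 0.0148
p [ 0.654 -0.037  0.054] shift shares [-0.017 -0.009 -0.165] twist shares [-0.07   0.088 -0.049]
[  25.1   14.6  -26.4  124.6   33.4    6.8 -117.5] (np.float64(0.015728855684598975), np.float64(0.010072496390832504)) e [ 0.101 -0.094  0.715] w [ 0.439 -0.048  0.345] 
mid [ 0.27  -0.071  0.53 ] [ 0.321 -0.064  0.475]
joints [ 11.   10.7 -11.  124.5  -4.6   8.1 -81.7] [ 0.6568 -0.0358  0.0787] F [-0.4 -0.2 -4.5] w 0.0148
```

View pics/scene9.png

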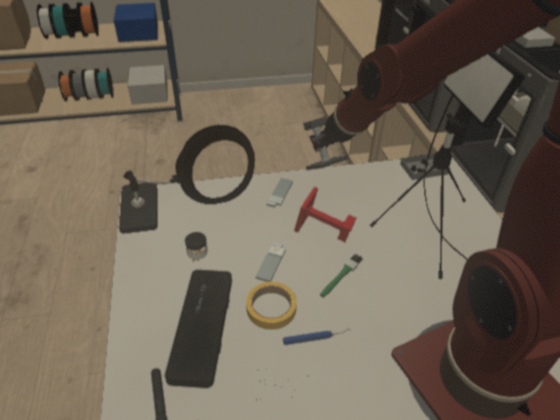

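View pics/wrist9.png

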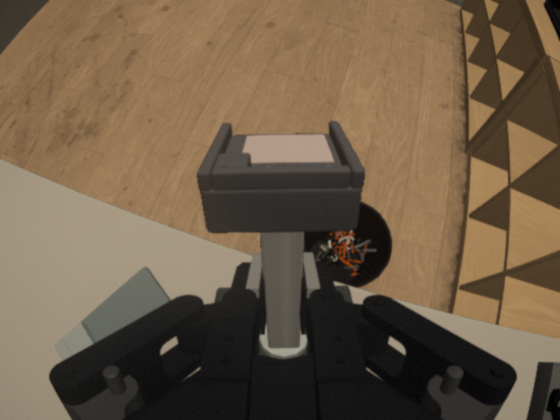

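```bash
python3 -m jog '{"xyz":[[-0.02,0,-0.03],[-0.02,0,-0.03],[-0.02,0,-0.03],[-0.01,0,-0.02],[0,0,-0.02],[0,0,0]],"twist":[[0,0,0],[0,0,0],[0,0,0],[0,0,0],[0,0,0],[0,0,0]],"gripper":[5,5,5,5,5,5]}'; python3 shot.py 10
```

```text
time_s: 10.17
ee_pos: [0.6466, -0.0362, 0.0599]
ee_rot: [[0.054, 0.602, 0.796], [-0.999, 0.037, 0.04], [-0.006, -0.797, 0.603]]
force: [0.2, -0.2, -4.6]
gripper_width: 0.0145
joints [ 11.4  11.7 -11.4 126.5  -4.6   5.  -81.5] [ 0.6466 -0.0362  0.0599] F [ 0.2 -0.2 -4.6] w 0.0145
```

```bash
python3 -m jog '{"xyz":[[0.01,0,-0.01],[0.01,0,-0.01],[0,0,-0.02],[0,0,0]],"twist":[[0,0.2,0],[0,0.2,0],[0,0,0],[0,0,0]],"gripper":[5,5,5,5]}'; python3 shot.py 10 top
```

```text
time_s: 10.5
ee_pos: [0.6508, -0.036, 0.0547]
ee_rot: [[0.054, 0.578, 0.815], [-0.999, 0.037, 0.04], [-0.007, -0.816, 0.579]]
force: [-0.2, 0.6, -4.8]
gripper_width: 0.0144
joints [  9.7  12.8  -9.7 124.9  -3.9   7.3 -82.4] [ 0.6508 -0.036   0.0547] F [-0.2  0.6 -4.8] w 0.0144
```

Run:
```python
from h import *
c=pickle.load(open('pics/top10.pkl','rb')); crop(c,300,120,420,210,6,'pics/t10c.png')
```

```text
(no output)
```

View pics/t10c.png

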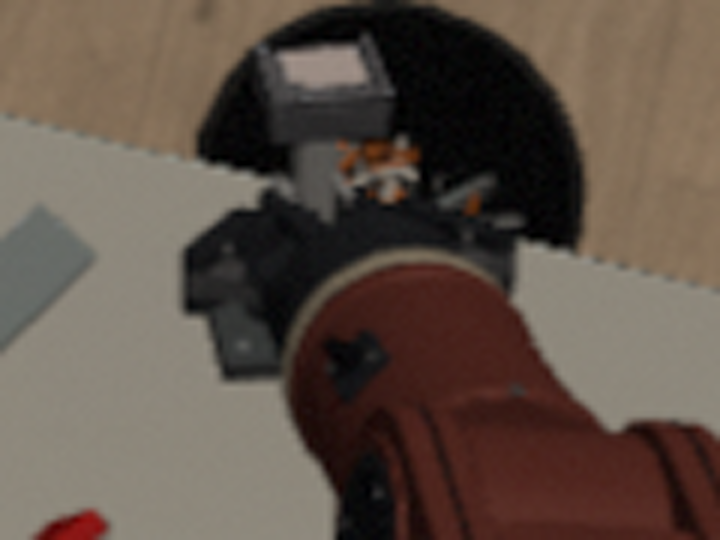

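Run:
```python
from h import *
np.set_printoptions(precision=4,suppress=True)
c=pickle.load(open('pics/top10.pkl','rb'))
for p in [(323,67),(300,65),(350,65),(320,80),(230,345),(225,300),(250,355)]: print(p,W(c,300+p[0]/6,120+p[1]/6))
p=np.array([.6508,-.036,.0547]);R=np.array([[.054,.578,.815],[-.999,.037,.04],[-.007,-.816,.579]])
g=p-.019*R[:,1]; print('grasp',g)
for a in (12,15.3,18):
    a=np.radians(a); xl=-np.cos(a)*R[:,1]-np.sin(a)*R[:,2]; zl=np.cos(a)*R[:,2]-np.sin(a)*R[:,1]
    print('seat',g+.061*zl,'foot c',g-.055*zl,'edge',g-.055*zl-.042*xl, 'elev',np.degrees(np.arcsin(zl[2])), 'foot+x far',g-.055*zl+.042*xl)
```

```text
(323, 67) [ 0.6846 -0.0376  0.1127]
(300, 65) [ 0.6841 -0.028   0.1168]
(350, 65) [ 0.6835 -0.0473  0.1178]
(320, 80) [ 0.6769 -0.0351  0.1195]
(230, 345) [ 0.5866 -0.0047  0.0582]
(225, 300) [0.5884 0.0051 0.1219]
(250, 355) [ 0.5819 -0.0123  0.0604]
grasp [ 0.6398 -0.0367  0.0702]
seat [ 0.6811 -0.0348  0.1151] foot c [ 0.6026 -0.0384  0.0297] edge [ 0.6334 -0.0366  0.0013] elev 47.392070272252475 foot+x far [ 0.5717 -0.0403  0.0582]
seat [ 0.6785 -0.0349  0.1174] foot c [ 0.605  -0.0383  0.0276] edge [ 0.6374 -0.0363  0.001 ] elev 50.69628624189704 foot+x far [ 0.5725 -0.0402  0.0543]
seat [ 0.6762 -0.0351  0.1192] foot c [ 0.607  -0.0382  0.026 ] edge [ 0.6407 -0.0362  0.001 ] elev 53.40020326168306 foot+x far [ 0.5733 -0.0402  0.0511]
```

Run:
```python
from ik import *
from rig import readout
np.set_printoptions(precision=3,suppress=True)
s=readout.observe();p=s['ee_pos'];q0=np.array(s['joints'])
for tau in (35.3,30,25):
    R,d=rot(2.8,tau)
    for b in (0,.03,.06,.1):
        r=ik(p-b*s['ee_rot'][:,1],R,q0,marg=.3);print(tau,b,r[0].round(0),r[1:3])
```

```text
35.3 0 [  7.  13.  -7. 125.  -3.   7. -84.] (np.float64(0.00026017906230270627), np.float64(0.00022817974693477606))
35.3 0.03 [  9.   8.  -9. 126.  -3.  10. -84.] (np.float64(0.0001409123661596891), np.float64(9.946575349460379e-05))
35.3 0.06 [ 10.   4. -10. 127.  -5.  13. -82.] (np.float64(0.0002324356983333279), np.float64(7.619805187852698e-05))
35.3 0.1 [ 10.  -2.  -9. 129.  -8.  18. -80.] (np.float64(0.00043031095741407173), np.float64(0.00018403126195477628))
30 0 [  6.  13.  -6. 121.  -0.  16. -87.] (np.float64(0.0003100774402189691), np.float64(0.000271033921210969))
30 0.03 [  8.   9.  -8. 122.  -1.  18. -87.] (np.float64(0.00027241335430387107), np.float64(0.00021716133163254673))
30 0.06 [  9.   5.  -9. 123.  -2.  21. -85.] (np.float64(0.000281396597177994), np.float64(0.00015838110177736282))
30 0.1 [ 10.   0. -10. 124.  -4.  26. -84.] (np.float64(0.00038757268572831884), np.float64(0.00011893616186147132))
25 0 [  5.  15.  -6. 117.   1.  23. -88.] (np.float64(0.00035207071908717577), np.float64(0.0002746183323562529))
25 0.03 [  7.  11.  -7. 118.   1.  26. -88.] (np.float64(0.00034761573300068935), np.float64(0.0002522335359870624))
25 0.06 [  8.   7.  -9. 119.  -0.  29. -87.] (np.float64(0.0003686944340672615), np.float64(0.0002275652377393402))
25 0.1 [ 10.   2. -10. 120.  -2.  33. -86.] (np.float64(0.0004409449157475234), np.float64(0.00020077863088277566))
```

```bash
python3 -m jog '{"xyz":[[0,0,-0.012],[0,0,-0.008],[0,0,0]],"twist":[[0,0,0],[0,0,0],[0,0,0]],"gripper":[5,5,5]}' 40; python3 -m jog '{"xyz":[[0,0,0],[0,0,0],[0,0,0],[0,0,0]],"twist":[[0,0,0],[0,0,0],[0,0,0],[0,0,0]],"gripper":[25,25,30,35]}' ; python3 shot.py 11 wrist top
```

```text
time_s: 10.8
ee_pos: [0.6514, -0.036, 0.0532]
ee_rot: [[0.054, 0.58, 0.813], [-0.999, 0.037, 0.04], [-0.007, -0.814, 0.581]]
force: [-4.7, 0.4, 8.7]
gripper_width: 0.0146
time_s: 11.13
ee_pos: [0.6502, -0.0364, 0.0517]
ee_rot: [[0.053, 0.577, 0.815], [-0.999, 0.037, 0.039], [-0.007, -0.816, 0.579]]
force: [-1.8, -0.8, -0.3]
gripper_width: 0.0298
joints [  9.7  13.   -9.7 125.1  -3.9   6.9 -82.4] [ 0.6502 -0.0364  0.0517] F [-1.8 -0.8 -0.3] w 0.0298
```

View pics/wrist11.png

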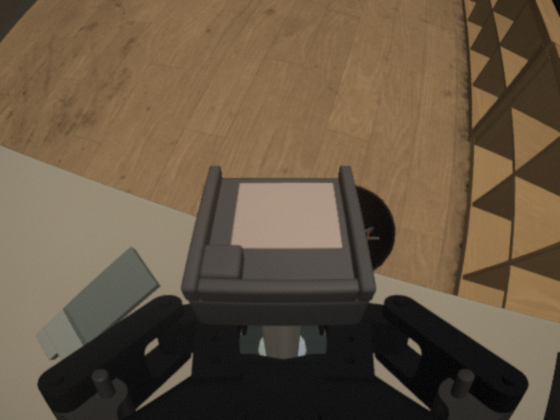

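```bash
python3 -m jog '{"xyz":[[-0.03,-0.002,0.043],[-0.03,-0.002,0.043],[-0.03,-0.002,0.043],[-0.03,-0.002,0.043],[-0.03,-0.002,0.043],[-0.03,-0.002,0.043],[0,0,0],[0,0,0]],"twist":[[0,0,0],[0,0,0],[0,0,0],[0,0,0],[0,0,0],[0,0,0],[0,0,0],[0,0,0]],"gripper":[45,50,55,60,65,70,70,70]}'; python3 shot.py 12 wrist scene
```

```text
time_s: 11.9
ee_pos: [0.6236, -0.0384, 0.0916]
ee_rot: [[0.053, 0.579, 0.814], [-0.999, 0.036, 0.039], [-0.007, -0.815, 0.58]]
force: [0.2, -0.3, 0.1]
gripper_width: 0.0598
joints [ 13.1   6.2 -12.5 127.   -6.6  11.7 -80. ] [ 0.6236 -0.0384  0.0916] F [ 0.2 -0.3  0.1] w 0.0598
```

View pics/wrist12.png

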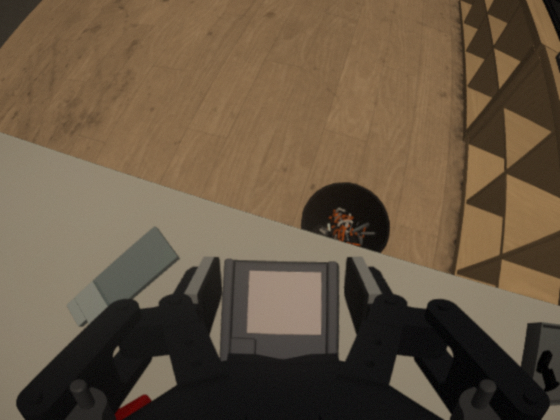

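View pics/scene12.png

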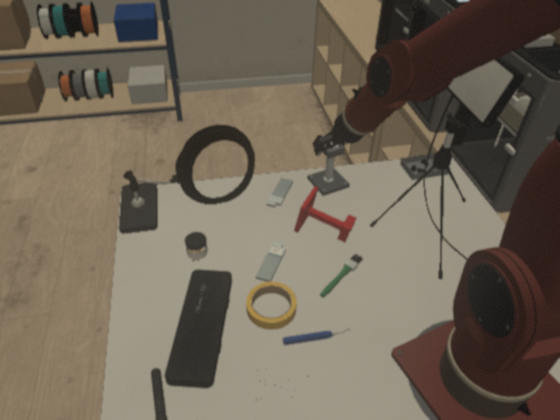

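```bash
python3 -m jog '{"xyz":[[0,0,0],[0,0,0],[-0.04,-0.002,0.06],[-0.06,-0.003,0.09],[-0.07,-0.004,0.11],[-0.08,-0.004,0.12],[-0.07,0,0.12],[-0.07,0,0.12],[-0.07,0,0.12],[-0.05,0,0.12],[0,0,0.05]],"twist":[[0,0,0],[0,0,0],[0,0,0],[0,0,0],[0,0,0],[0,0,0],[0,0,0],[0,0.5,0],[0,0.8,0],[0,0.8,0],[0,0.8,0]],"gripper":[90,90,90,90,90,90,90,90,90,90,90]}'; python3 shot.py 13 top scene
```

```text
time_s: 12.92
ee_pos: [0.5464, -0.0403, 0.2301]
ee_rot: [[0.05, 0.375, 0.926], [-0.999, 0.035, 0.039], [-0.018, -0.926, 0.376]]
force: [1.5, 0.5, 0.5]
gripper_width: 0.0768
joints [ 16.8  -7.  -14.2 115.9  -6.1  49.1 -81.9] [ 0.5464 -0.0403  0.2301] F [1.5 0.5 0.5] w 0.0768
```

View pics/top13.png

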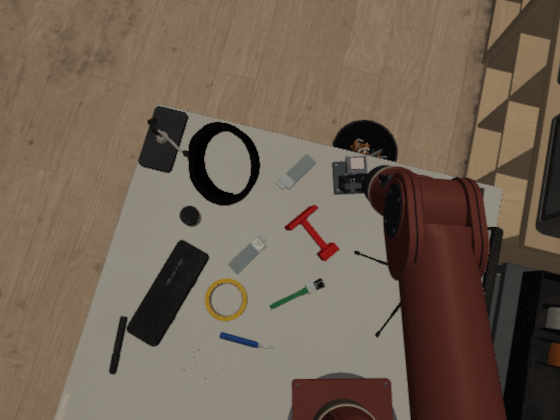

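View pics/scene13.png

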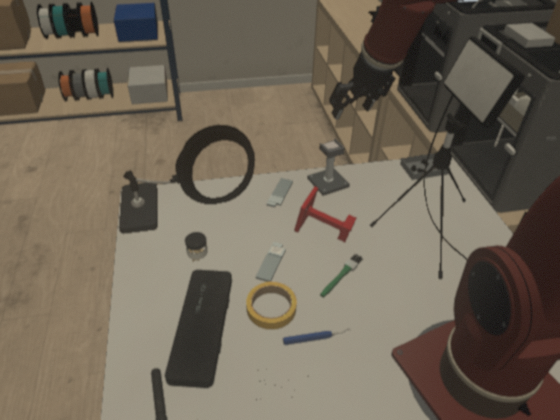

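```bash
cat > g2.py <<'E'
from ik import *
from rig import readout
import sys
np.set_printoptions(precision=3,suppress=True)
s=readout.observe()
yaw,x,y,z=map(float,sys.argv[1:5])
R,d=rot(yaw+90,0)
rv=Ro.from_matrix(R@s['ee_rot'].T).as_rotvec(); p=np.array([x,y,z])
print('shift',(p-s['ee_pos'])/.15,'twist',rv/.08,'now',s['ee_pos'])
b=ik(p,R,np.array(s['joints']));print(b[0].round(1),b[1:3])
E
python3 g2.py 45 .39 .233 .16
```

```text
shift [-1.061  1.819 -0.465] twist [-5.806  1.919 28.419] now [ 0.549 -0.04   0.23 ]
[ -2.1   1.1 -34.2 113.9   0.7  65.2   8.4] (np.float64(0.0010646349487874727), np.float64(0.000667075417816871))
```

```bash
python3 -m jog '{"xyz":[[-0.03,0.06,0],[-0.03,0.06,0],[-0.03,0.06,0],[-0.03,0.06,0],[-0.03,0.06,0],[-0.03,0.06,0],[-0.03,0.06,0],[-0.03,0.06,0],[-0.03,0.06,0],[-0.03,0.06,0],[-0.03,0.06,0],[-0.03,0.06,0]],"twist":[[-0.2,0.066,0.98],[-0.2,0.066,0.98],[-0.2,0.066,0.98],[-0.2,0.066,0.98],[-0.2,0.066,0.98],[-0.2,0.066,0.98],[-0.2,0.066,0.98],[-0.2,0.066,0.98],[-0.2,0.066,0.98],[-0.2,0.066,0.98],[-0.2,0.066,0.98],[-0.2,0.066,0.98]],"gripper":[90,90,90,90,90,90,90,90,90,90,90,90]}'; python3 -m jog '{"xyz":[[-0.04,0.08,0],[-0.04,0.08,0],[-0.04,0.08,0],[-0.04,0.08,0],[-0.04,0.08,0],[-0.04,0.08,0],[-0.04,0.08,0],[-0.04,0.08,0],[-0.04,0.08,0],[-0.04,0.08,0],[-0.04,0.08,0],[-0.04,0.08,0]],"twist":[[-0.2,0.066,0.98],[-0.2,0.066,0.98],[-0.2,0.066,0.98],[-0.2,0.066,0.98],[-0.2,0.066,0.98],[-0.2,0.066,0.98],[-0.2,0.066,0.98],[-0.2,0.066,0.98],[-0.2,0.066,0.98],[-0.2,0.066,0.98],[-0.2,0.066,0.98],[-0.2,0.066,0.98]],"gripper":[70,70,70,70,70,70,70,70,70,70,70,70]}';python3 g2.py 45 .39 .233 .16;python3 shot.py 14
```

```text
time_s: 14.02
ee_pos: [0.4919, 0.0684, 0.2252]
ee_rot: [[0.839, 0.217, 0.499], [-0.533, 0.143, 0.834], [0.11, -0.966, 0.235]]
force: [-0.5, -0.6, 0.0]
gripper_width: 0.0767
time_s: 15.02
ee_pos: [0.4199, 0.2125, 0.2252]
ee_rot: [[0.921, 0.041, -0.387], [0.384, 0.07, 0.921], [0.065, -0.997, 0.049]]
force: [0.7, 0.3, -1.2]
gripper_width: 0.0597
shift [-0.199  0.137 -0.435] twist [-0.968  0.332  4.857] now [0.42  0.212 0.225]
[ -8.2   0.7 -28.2 114.2   0.4  65.2   8.5] (np.float64(0.0001519451517400327), np.float64(9.204346615258204e-05))
joints [ -4.6  -3.5 -24.6 110.2  -4.1  69.1  -5.1] [0.4199 0.2125 0.2252] F [ 0.7  0.3 -1.2] w 0.0597
```

```bash
python3 -m jog '{"xyz":[[-0.03,0.03,-0.04],[-0.03,0.03,-0.04],[-0.03,0.02,-0.04],[-0.03,0.02,-0.04],[-0.03,0.02,-0.04],[-0.04,0.02,-0.04],[0,0,0]],"twist":[[-0.2,0.066,0.97],[-0.2,0.066,0.97],[-0.2,0.066,0.97],[-0.2,0.066,0.97],[-0.2,0.066,0.97],[0,0,0],[0,0,0]],"gripper":[70,70,70,70,70,70,70]}';python3 shot.py 15 wrist
```

```text
time_s: 15.6
ee_pos: [0.3901, 0.2334, 0.1886]
ee_rot: [[0.711, -0.001, -0.704], [0.704, -0.002, 0.711], [-0.002, -1.0, -0.001]]
force: [-0.4, 0.4, 0.6]
gripper_width: 0.06
joints [ -8.2  -0.7 -27.8 111.9  -0.3  68.8   8.8] [0.3901 0.2334 0.1886] F [-0.4  0.4  0.6] w 0.06
```

View pics/wrist15.png

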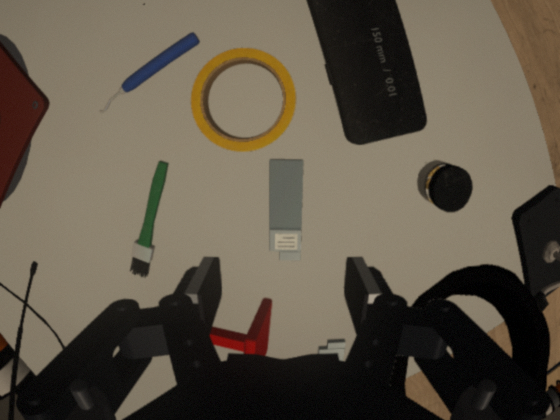

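Run:
```python
from h import *
c=pickle.load(open('pics/wrist15.pkl','rb')); crop(c,250,145,320,275,4.5,'pics/w15c.png')
```

```text
(no output)
```

View pics/w15c.png

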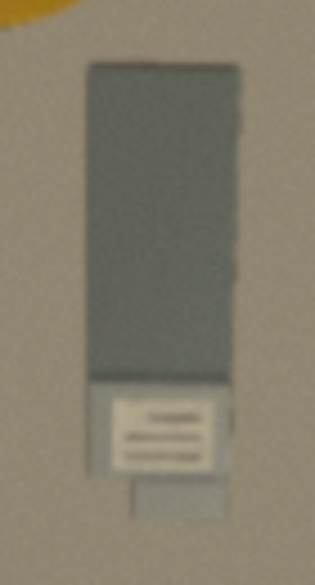

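Run:
```python
from h import *
np.set_printoptions(precision=4,suppress=True)
c=pickle.load(open('pics/wrist15.pkl','rb'))
f=lambda a,b:WW(c,250+a/4.5,145+b/4.5,.008)
P={k:f(*v) for k,v in dict(cl=(90,66),cr=(238,66),fl=(88,380),fr=(231,380),el=(86,475),er=(228,517),nb=(134,517),nt=(134,478)).items()}
for k,v in P.items(): print(k,v)
m=(P['cl']+P['cr'])/2; n=(P['fl']+P['fr'])/2; d=(n-m)[:2];print('len',np.linalg.norm(d),'yaw',np.degrees(np.arctan2(d[1],d[0])), 'right edge yaw',np.degrees(np.arctan2(*(P['er']-P['cr'])[[1,0]])),'left',np.degrees(np.arctan2(*(P['el']-P['cl'])[[1,0]])))
d/=np.linalg.norm(d); print('cl mid',m,'grasp x-25',m[:2]+.03*d, 'w',np.linalg.norm(P['cl']-P['cr']),np.linalg.norm(P['fl']-P['fr']))
```

```text
cl [0.3604 0.2445 0.008 ]
cr [0.3837 0.2676 0.008 ]
fl [0.4116 0.1912 0.008 ]
fr [0.4354 0.2148 0.008 ]
el [0.4282 0.1733 0.008 ]
er [0.4605 0.1895 0.008 ]
nb [0.4442 0.1735 0.008 ]
nt [0.4369 0.1809 0.008 ]
len 0.07390068049380513 yaw -45.90139703098185 right edge yaw -45.50187999563585 left -46.43250962973114
cl mid [0.3721 0.2561 0.008 ] grasp x-25 [0.393  0.2345] w 0.03284973732551377 0.03358682864175541
```

```bash
python3 -m jog '{"xyz":[[0.02,0.007,-0.12],[0,0,-0.13],[0,0,-0.13],[0,0,-0.13],[0,0,-0.13],[0,0,-0.13],[0,0,-0.13],[0,0,-0.13],[0,0,-0.13],[0,0,-0.05],[0,0,-0.03],[0,0,0]],"twist":[[0,0,-0.13],[0,0,0],[0,0,0],[0,0,0],[0,0,0],[0,0,0],[0,0,0],[0,0,0],[0,0,0],[0,0,0],[0,0,0],[0,0,0]],"gripper":[65,65,65,65,65,65,65,65,65,65,65,65]}';python3 shot.py 16 wrist
```

```text
time_s: 16.65
ee_pos: [0.3951, 0.2338, 0.0046]
ee_rot: [[0.719, 0.001, -0.695], [0.695, -0.002, 0.719], [-0.001, -1.0, -0.002]]
force: [-0.3, -0.2, 0.4]
gripper_width: 0.0555
joints [-11.1  14.2 -27.3 121.7   9.1  46.1   0. ] [0.3951 0.2338 0.0046] F [-0.3 -0.2  0.4] w 0.0555
```

View pics/wrist16.png

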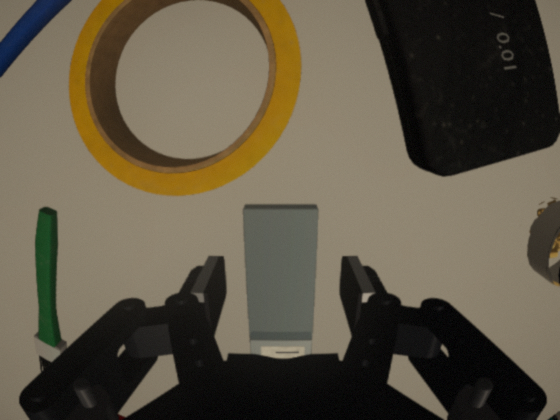

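```bash
python3 -m jog '{"xyz":[[0,0,-0.02],[0,0,0],[0,0,0],[0,0,0],[0,0,0],[0,0,0],[0,0,0],[0,0,0]],"twist":[[0,0,0],[0,0,0],[0,0,0],[0,0,0],[0,0,0],[0,0,0],[0,0,0],[0,0,0]],"gripper":[55,45,30,25,25,25,25,25]}' 50;python3 shot.py 17 wrist
```

```text
time_s: 17.37
ee_pos: [0.3958, 0.2343, 0.0029]
ee_rot: [[0.718, 0.003, -0.696], [0.696, -0.002, 0.718], [0.001, -1.0, -0.003]]
force: [-0.9, -0.7, 5.4]
gripper_width: 0.0319
joints [-1.120e+01  1.440e+01 -2.720e+01  1.217e+02  9.400e+00  4.570e+01
 -1.000e-01] [0.3958 0.2343 0.0029] F [-0.9 -0.7  5.4] w 0.0319
```

View pics/wrist17.png

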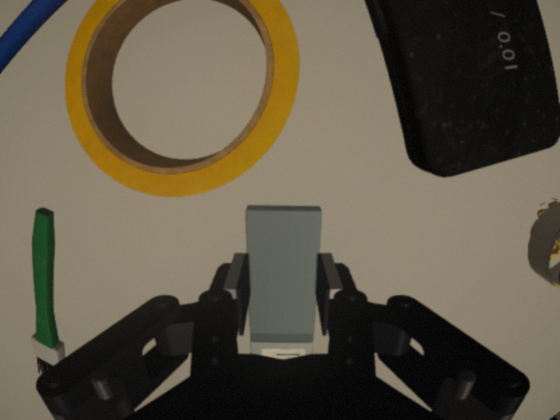

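```bash
python3 -m jog '{"xyz":[[0,0,0.05],[0,0,0.1],[0,0,0.13],[0,0,0.13],[0,0,0.13],[0,0,0.13],[0,0,0.13],[0,0,0.13],[0,0,0.13],[0,0,0.13],[0,0,0.13],[0,0,0]],"twist":[[0,0,0],[0,0,0],[0,0,0],[0,0,0],[0,0,0],[0,0,0],[0,0,0],[0,0,0],[0,0,0],[0,0,0],[0,0,0],[0,0,0]],"gripper":[20,20,20,20,20,20,20,20,20,20,20,20]}' 60;python3 shot.py 18 wrist top
```

```text
time_s: 18.42
ee_pos: [0.3966, 0.2353, 0.2044]
ee_rot: [[0.717, 0.007, -0.697], [0.697, 0.001, 0.717], [0.006, -1.0, -0.005]]
force: [1.0, 0.2, 0.9]
gripper_width: 0.0315
joints [ -7.7  -1.  -28.  110.2  -0.3  70.3   8.5] [0.3966 0.2353 0.2044] F [1.  0.2 0.9] w 0.0315
```

View pics/wrist18.png

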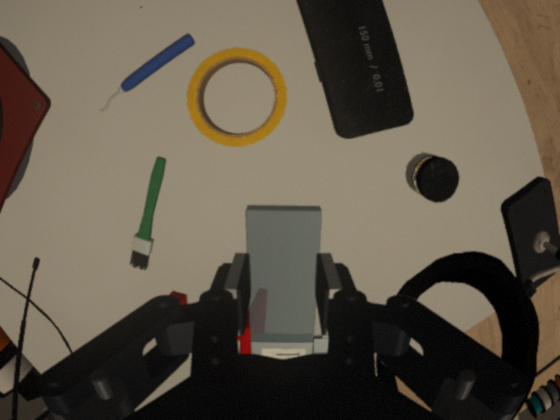

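Run:
```python
from h import *
c=pickle.load(open('pics/top18.pkl','rb')); crop(c,310,130,410,205,8,'pics/t18c.png')
```

```text
(no output)
```

View pics/t18c.png

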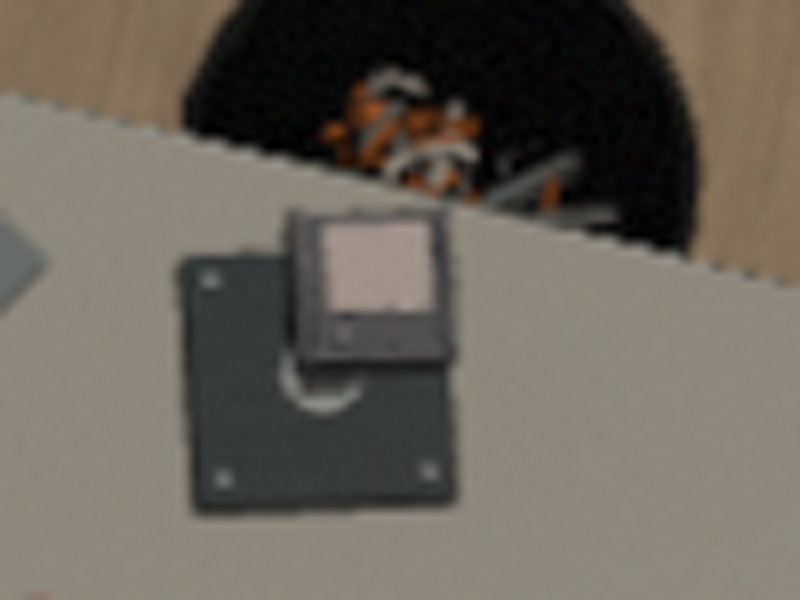

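Run:
```python
from h import *
np.set_printoptions(precision=4,suppress=True)
c=pickle.load(open('pics/top18.pkl','rb'))
f=lambda a,b,z:W(c,310+a/8,130+b/8,z)
BL,BR,TL=f(195,510,.012),f(455,499,.012),f(181,262,.012)
print('foot',BL,BR,TL,'w',np.linalg.norm(BL-BR),np.linalg.norm(BL-TL),'centre',(BR+TL)/2)
print('yaw bottom',np.degrees(np.arctan2(*(BR-BL)[[1,0]]))+90,'left',np.degrees(np.arctan2(*(TL-BL)[[1,0]])))
s=[f(212,281,.012),f(223,479,.012),f(429,470,.012)]
print('screws',s,'centre',(s[0]+s[2])/2,'yaw',np.degrees(np.arctan2(*(s[2]-s[1])[[1,0]]))+90,np.degrees(np.arctan2(*(s[0]-s[1])[[1,0]])))
h=[f(289,212,.121),f(447,209,.121),f(306,358,.121),f(455,356,.121)]
print('head',np.array(h)[:,:2],'centre',np.mean(h,0))
l=[f(322,228,.116),f(428,222,.116),f(333,311,.116),f(436,306,.116)]
print('lit',np.array(l)[:,:2],np.mean(l,0))
print('depth',W(c,310+380/8,130+265/8))
```

```text
foot [0.5564 0.0005 0.012 ] [ 0.5591 -0.0811  0.012 ] [0.6369 0.0023 0.012 ] w 0.0816130953003157 0.08051239358071803 centre [ 0.598  -0.0394  0.012 ]
yaw bottom 1.9227367863976212 left 1.312817374319177
screws [array([ 0.6306, -0.0073,  0.012 ]), array([ 0.5663, -0.0086,  0.012 ]), array([ 0.5685, -0.0733,  0.012 ])] centre [ 0.5995 -0.0403  0.012 ] yaw 2.006873591487789 1.1765566445391897
head [[ 0.6205 -0.016 ]
 [ 0.621  -0.0615]
 [ 0.5772 -0.0192]
 [ 0.5773 -0.0619]] centre [ 0.599  -0.0397  0.121 ]
lit [[ 0.6171 -0.0261]
 [ 0.6186 -0.0568]
 [ 0.5923 -0.0283]
 [ 0.5935 -0.058 ]] [ 0.6054 -0.0423  0.116 ]
depth [ 0.6056 -0.0422  0.1172]
```

Run:
```python
from h import *
np.set_printoptions(precision=4,suppress=True)
for n in ('17','18'):
    c=pickle.load(open(f'pics/wrist{n}.pkl','rb'))
    for p in [(248,207),(320,207),(252,333),(316,333)]:
        w=WW(c,*p,c['p'][2]+.0051); print(n,p,c['R'].T@(w-c['p']), 'depth',c['R'].T@(WW(c,p[0],p[1]+4)-c['p']))
c=pickle.load(open('pics/wrist18.pkl','rb')); crop(c,235,195,335,365,4,'pics/w18c.png')
```

```text
17 (248, 207) [-0.0156 -0.0052  0.033 ] depth [-0.0157 -0.0052  0.0311]
17 (320, 207) [ 0.0161 -0.0052  0.033 ] depth [ 0.0161 -0.0057  0.0313]
17 (252, 333) [-0.0164 -0.005  -0.036 ] depth [-0.0166 -0.0045 -0.0392]
17 (316, 333) [ 0.0173 -0.005  -0.0361] depth [ 0.0184  0.0028 -0.0452]
18 (248, 207) [-0.0156 -0.0053  0.033 ] depth [-0.0156 -0.0053  0.0312]
18 (320, 207) [ 0.0161 -0.0052  0.033 ] depth [ 0.0162 -0.0047  0.031 ]
18 (252, 333) [-0.0164 -0.005  -0.036 ] depth [-0.0167 -0.0043 -0.0394]
18 (316, 333) [ 0.0173 -0.0048 -0.0362] depth [ 0.0442  0.202  -0.2064]
```

View pics/w18c.png

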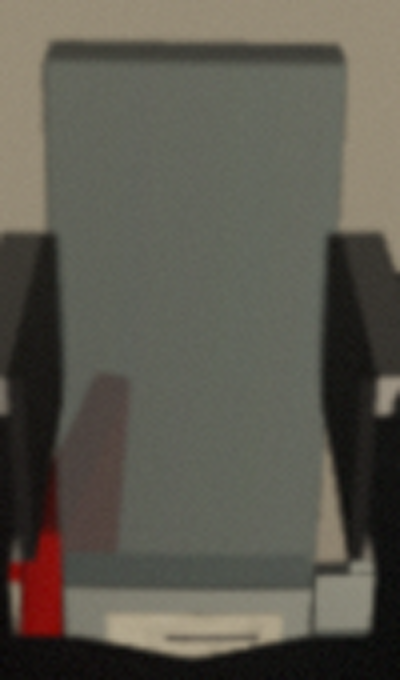

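Run:
```python
from h import *
np.set_printoptions(precision=4,suppress=True)
c=pickle.load(open(f'pics/wrist18.pkl','rb'))
for h in (.0045,.0051,.006):
  for p in [(235+49/4,195+62/4),(235+343/4,195+62/4),(235+190/4,195+588/4),(235+190/4,195+40/4)]:
    w=WW(c,*p,c['p'][2]+h); print(h,c['R'].T@(w-c['p']))
```

```text
0.0045 [-0.016  -0.0047  0.0312]
0.0045 [ 0.0166 -0.0045  0.0312]
0.0045 [-0.0004 -0.0043 -0.0427]
0.0045 [-0.0004 -0.0047  0.0337]
0.0051 [-0.016  -0.0053  0.0314]
0.0051 [ 0.0165 -0.0051  0.0314]
0.0051 [-0.0004 -0.0049 -0.0422]
0.0051 [-0.0004 -0.0053  0.0339]
0.006 [-0.0159 -0.0062  0.0317]
0.006 [ 0.0164 -0.0061  0.0316]
0.006 [-0.0004 -0.0058 -0.0414]
0.006 [-0.0004 -0.0062  0.0342]
```

```bash
python3 -m jog '{"xyz":[[0.04,-0.06,0.03],[0.04,-0.06,0.03],[0.04,-0.06,0.03],[0.04,-0.06,0.03],[0.03,-0.07,0.03],[0.03,-0.07,0.03],[0.02,-0.08,0.03],[0.01,-0.08,0.03],[0.01,-0.08,0.03],[0.01,-0.08,0.03],[0.01,-0.08,0.03],[0.01,-0.08,0.03]],"twist":[[0,0,-1],[0,0,-1],[0,0,-1],[0,0,-1],[0,0,-1],[0,0,-1],[0,0,-1],[0,0,-1],[0,0,-1],[0,0,-1],[0,0,-1],[0,0,-1]],"gripper":[20,20,20,20,20,20,20,20,20,20,20,20]}'; python3 -m jog '{"xyz":[[0.005,-0.08,0],[0.005,-0.08,0],[0.005,-0.08,0],[0.005,-0.08,0],[0.005,-0.08,0],[0.005,-0.08,0],[0.005,-0.08,0],[0,-0.08,0],[0,-0.08,0],[0,-0.08,0],[0,-0.08,0],[0,-0.05,0]],"twist":[[0,0,-1],[0,0,-1],[0,0,-1],[0,0,-1],[0,0,-1],[0,0,-1],[0,0,-1],[0,0,-1],[0,0,-1],[0,0,-1],[0,0,-1],[0,0,-1]],"gripper":[20,20,20,20,20,20,20,20,20,20,20,20]}';python3 g2.py -88.4 .45 -.04 .25;python3 shot.py 19
```

```text
time_s: 19.52
ee_pos: [0.4381, 0.1044, 0.2531]
ee_rot: [[0.981, -0.002, 0.192], [-0.192, -0.003, 0.981], [-0.002, -1.0, -0.003]]
force: [0.4, 0.5, -0.4]
gripper_width: 0.031
time_s: 20.52
ee_pos: [0.4432, -0.0356, 0.2528]
ee_rot: [[0.404, -0.004, 0.915], [-0.915, -0.001, 0.404], [-0.001, -1.0, -0.004]]
force: [0.0, 0.5, -0.7]
gripper_width: 0.0315
shift [ 0.045 -0.029 -0.019] twist [ 0.003 -0.055 -4.856] now [ 0.443 -0.036  0.253]
[ 12.8  -4.1 -12.6 107.9  -0.9  76.2 -88. ] (np.float64(0.0002681206163093715), np.float64(0.0001626350884117101))
joints [ 11.8  -4.9 -12.1 108.2  -1.   76.8 -66.2] [ 0.4432 -0.0356  0.2528] F [ 0.   0.5 -0.7] w 0.0315
```

```bash
python3 -m jog '{"xyz":[[0.01,-0.01,0],[0.01,-0.01,0],[0.01,0,0],[0,0,0],[0,0,0],[0,0,0],[0,0,0]],"twist":[[0,-0.01,-0.97],[0,-0.01,-0.97],[0,-0.01,-0.97],[0,-0.01,-0.97],[0,-0.01,-0.97],[0,0,0],[0,0,0]],"gripper":[20,20,20,20,20,20,20]}';python3 shot.py 20 wrist top
```

```text
time_s: 21.1
ee_pos: [0.448, -0.0374, 0.2532]
ee_rot: [[0.036, -0.0, 0.999], [-0.999, -0.001, 0.036], [0.001, -1.0, -0.0]]
force: [-0.8, 0.1, -0.4]
gripper_width: 0.0315
joints [ 12.8  -4.4 -12.9 107.8  -1.   76.6 -87.8] [ 0.448  -0.0374  0.2532] F [-0.8  0.1 -0.4] w 0.0315
```

View pics/wrist20.png

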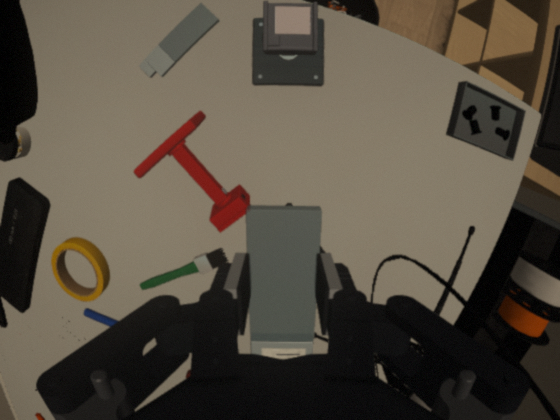

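Run:
```python
from h import *
c=pickle.load(open('pics/wrist20.pkl','rb')); crop(c,220,60,350,190,4.5,'pics/w20c.png')
```

```text
(no output)
```

View pics/w20c.png

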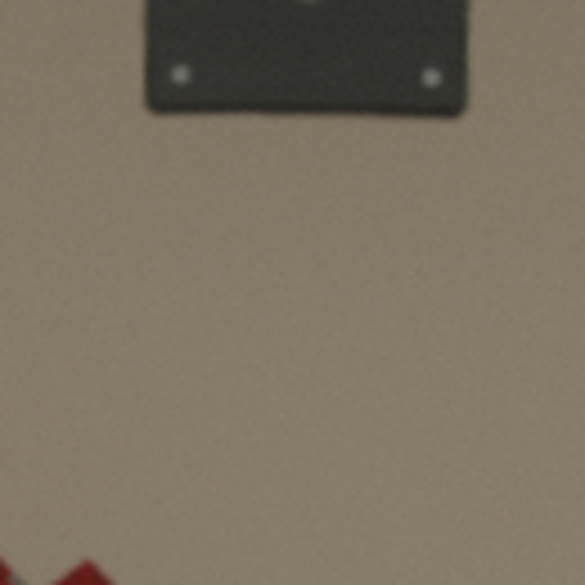

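```bash
python3 -m jog '{"xyz":[[0.12,0,0],[0.12,0,0],[0.12,0,0],[0.12,0,0],[0,0,0],[0,0,0]],"twist":[[0,0,0],[0,0,0.06],[0,0,0],[0,0,0],[0,0,0],[0,0,0]],"gripper":[20,20,20,20,20,20]}';python3 shot.py 21 wrist
python3 - <<'E'
from h import *
c=pickle.load(open('pics/wrist21.pkl','rb')); crop(c,230,40,340,160,5,'pics/w21c.png')
E
```

```text
time_s: 21.7
ee_pos: [0.5206, -0.0373, 0.2532]
ee_rot: [[0.04, -0.0, 0.999], [-0.999, -0.0, 0.04], [0.0, -1.0, -0.0]]
force: [-0.6, 0.6, -1.1]
gripper_width: 0.0319
joints [ 11.7   4.3 -13.2  99.2   1.   76.7 -89.4] [ 0.5206 -0.0373  0.2532] F [-0.6  0.6 -1.1] w 0.0319
```

View pics/w21c.png

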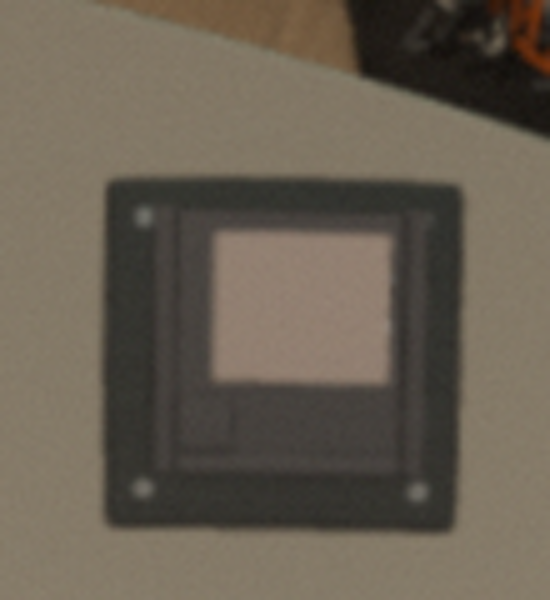

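Run:
```python
from h import *
np.set_printoptions(precision=4,suppress=True)
c=pickle.load(open('pics/wrist21.pkl','rb'))
f=lambda a,b,z:WW(c,230+a/5,40+b/5,z)
F=[f(108,180,.012),f(461,186,.012),f(107,525,.012),f(453,529,.012)]
S=[f(144,216,.012),f(427,219,.012),f(142,488,.012),f(417,491,.012)]
H=[f(157,208,.121),f(428,210,.121),f(157,472,.121),f(425,473,.121)]
for n,P in (('foot',F),('screw',S),('head',H)):
    P=np.array(P)[:,:2]; ang=lambda v:np.degrees(np.arctan2(v[1],v[0]))
    print(n,P.mean(0),'w',np.linalg.norm(P[0]-P[1]),np.linalg.norm(P[2]-P[3]),'h',np.linalg.norm(P[0]-P[2]),np.linalg.norm(P[1]-P[3]),'yaw',ang(P[1]-P[0])+90,ang(P[3]-P[2])+90,ang(P[0]-P[2]),ang(P[1]-P[3]))
w=[f(178,330,.121),f(405,330,.121)]; print('inner walls',w,np.mean(w,0))
```

```text
foot [ 0.5995 -0.0393] w 0.08186849821449557 0.08174287156785107 h 0.08195846924798228 0.08165731846723473 yaw 1.4985831942193357 1.7094862561842064 1.6607748430423828 1.5728368829645898
screw [ 0.5997 -0.0393] w 0.06557671457425873 0.06465479792257205 h 0.06444684844792092 0.06460100611611391 yaw 1.8792535954130045 1.7536153039536941 1.5177562644963587 0.7007360851550077
head [ 0.6002 -0.0395] w 0.044940976483578025 0.04503964626803324 h 0.0447682893334246 0.04469004264220145 yaw 2.1369105941701747 2.236276149882684 1.9945241337731359 2.120689749840066
inner walls [array([ 0.6011, -0.0205,  0.121 ]), array([ 0.6027, -0.0582,  0.121 ])] [ 0.6019 -0.0394  0.121 ]
```

```bash
python3 -m jog '{"xyz":[[0.16,0,0],[0.16,0,0],[0.16,0,0],[0.16,0,0],[0.16,0,0],[0.146,0,0],[0,0,-0.1],[0,0,-0.15],[0,0,-0.15],[0,0,-0.15],[0,0,-0.1],[0,0,0]],"twist":[[0,0,0],[0,0,-0.06],[0,0,-0.06],[0,0,0],[0,0,0],[0,0,0],[0,0,0],[0,0,0],[0,0,0],[0,0,0],[0,0,0],[0,0,0]],"gripper":[20,20,20,20,20,20,20,20,20,20,20,20]}';python3 shot.py 22 wrist scene top
```

```text
time_s: 22.75
ee_pos: [0.6596, -0.0375, 0.1527]
ee_rot: [[0.029, -0.005, 1.0], [-1.0, -0.001, 0.029], [0.001, -1.0, -0.005]]
force: [-0.8, -0.5, -0.7]
gripper_width: 0.0317
joints [  8.8  23.9 -12.5  87.    5.4  69.9 -92.8] [ 0.6596 -0.0375  0.1527] F [-0.8 -0.5 -0.7] w 0.0317
```

View pics/scene22.png

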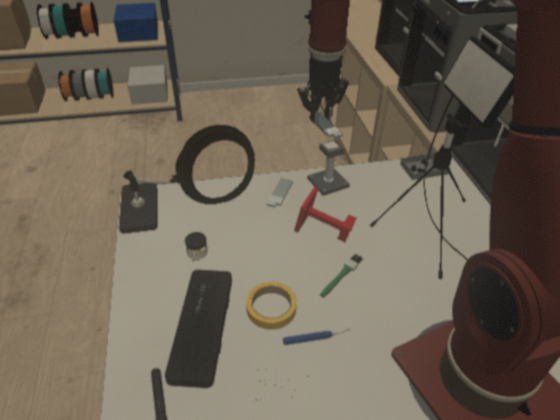

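View pics/wrist22.png

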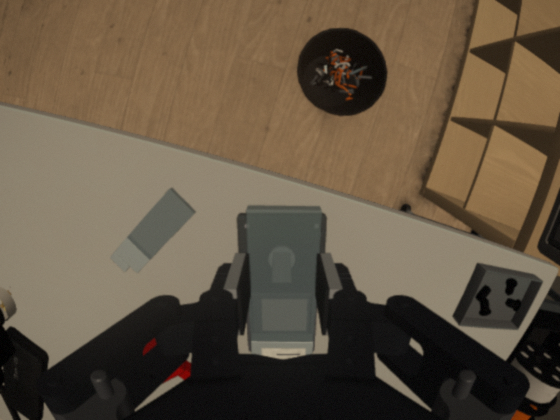

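Run:
```python
from h import *
c=pickle.load(open('pics/scene22.pkl','rb')); crop(c,290,100,390,200,6,'pics/s22c.png')
```

```text
(no output)
```

View pics/s22c.png

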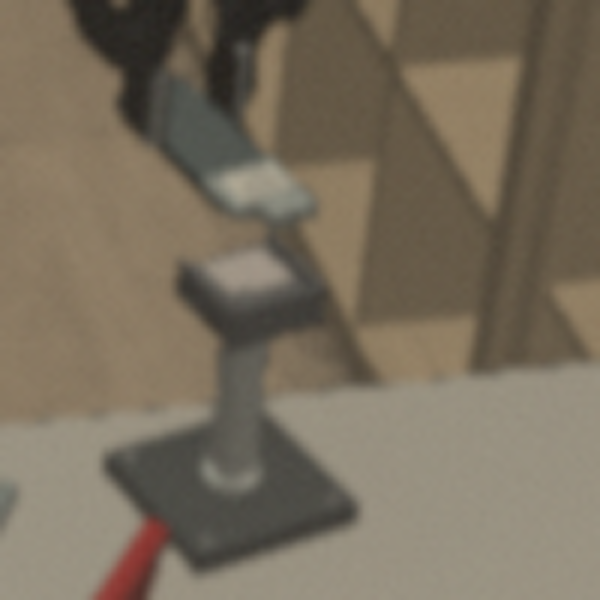

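```bash
python3 -m jog '{"xyz":[[0,0,0],[0,0,0]],"twist":[[0,0,0],[0,0,0]],"gripper":[20,20]}';python3 -m jog '{"xyz":[[0,0,-0.04],[0,0,-0.04],[0,0,-0.04],[0,0,0],[0,0,0]],"twist":[[0,0,0],[0,0,0],[0,0,0],[0,0,0],[0,0,0]],"gripper":[20,20,20,20,20]}'; python3 shot.py 23 scene wrist
python3 - <<'E'
from h import *
c=pickle.load(open('pics/scene23.pkl','rb')); crop(c,300,110,370,170,8,'pics/s23c.png')
E
```

```text
time_s: 23.07
ee_pos: [0.663, -0.0374, 0.1581]
ee_rot: [[0.029, 0.004, 1.0], [-1.0, -0.001, 0.029], [0.001, -1.0, 0.004]]
force: [-0.7, 0.7, -0.6]
gripper_width: 0.0318
time_s: 23.48
ee_pos: [0.6619, -0.0374, 0.1376]
ee_rot: [[0.029, -0.0, 1.0], [-1.0, -0.001, 0.029], [0.001, -1.0, -0.0]]
force: [-0.5, 0.5, -0.6]
gripper_width: 0.0313
joints [  8.8  24.6 -12.5  87.8   5.6  68.1 -93. ] [ 0.6619 -0.0374  0.1376] F [-0.5  0.5 -0.6] w 0.0313
```

View pics/s23c.png

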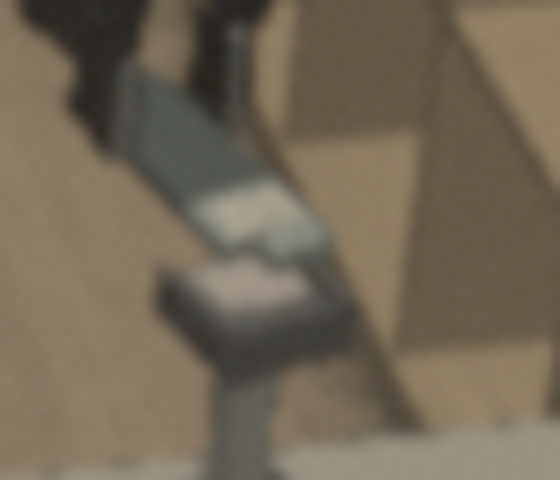

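```bash
python3 -m jog '{"xyz":[[0,0,-0.03],[0,0,-0.03],[0,0,-0.02],[0,0,-0.02],[0,0,-0.01],[0,0,0],[0,0,0]],"twist":[[0,0,0],[0,0,0],[0,0,0],[0,0,0],[0,0,0],[0,0,0],[0,0,0]],"gripper":[20,20,20,20,20,20,20]}'; python3 shot.py 24 scene wrist
python3 - <<'E'
from h import *
c=pickle.load(open('pics/scene24.pkl','rb')); crop(c,300,110,370,170,8,'pics/s24c.png')
E
```

```text
time_s: 24.17
ee_pos: [0.6623, -0.0374, 0.1218]
ee_rot: [[0.028, 0.001, 1.0], [-1.0, -0.001, 0.028], [0.001, -1.0, 0.001]]
force: [-0.2, -0.2, -0.7]
gripper_width: 0.0312
joints [  8.8  25.4 -12.4  88.7   5.8  66.4 -93.2] [ 0.6623 -0.0374  0.1218] F [-0.2 -0.2 -0.7] w 0.0312
```

View pics/s24c.png

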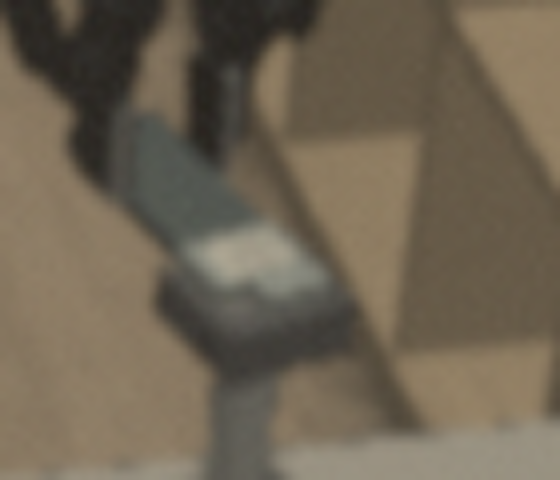

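```bash
python3 -m jog '{"xyz":[[0,0,-0.01],[0,0,0],[0,0,0]],"twist":[[0,0,0],[0,0,0],[0,0,0]],"gripper":[20,20,20]}';python3 -m jog '{"xyz":[[0,0,-0.008],[0,0,0],[0,0,0]],"twist":[[0,0,0],[0,0,0],[0,0,0]],"gripper":[20,20,20]}'
```

```text
time_s: 24.52
ee_pos: [0.6623, -0.0374, 0.1204]
ee_rot: [[0.028, 0.001, 1.0], [-1.0, -0.001, 0.028], [0.001, -1.0, 0.001]]
force: [0.4, 0.0, -0.4]
gripper_width: 0.0316
time_s: 24.77
ee_pos: [0.6624, -0.0374, 0.1192]
ee_rot: [[0.028, 0.001, 1.0], [-1.0, -0.001, 0.028], [0.001, -1.0, 0.001]]
force: [0.6, 0.4, -0.4]
gripper_width: 0.0315
```

```bash
python3 -m jog '{"xyz":[[0,0,-0.006],[0,0,0],[0,0,0]],"twist":[[0,0,0],[0,0,0],[0,0,0]],"gripper":[20,20,20]}';python3 -m jog '{"xyz":[[0,0,-0.005],[0,0,0],[0,0,0]],"twist":[[0,0,0],[0,0,0],[0,0,0]],"gripper":[20,20,20]}'; python3 shot.py 25 scene wrist top
python3 - <<'E'
from h import *
c=pickle.load(open('pics/scene25.pkl','rb')); crop(c,290,110,370,200,6,'pics/s25c.png')
c=pickle.load(open('pics/wrist25.pkl','rb')); crop(c,220,195,350,375,3,'pics/w25c.png')
E
```

```text
time_s: 25.02
ee_pos: [0.6625, -0.0374, 0.1186]
ee_rot: [[0.028, 0.002, 1.0], [-1.0, -0.001, 0.028], [0.001, -1.0, 0.002]]
force: [0.1, 0.2, 2.0]
gripper_width: 0.0315
time_s: 25.27
ee_pos: [0.6625, -0.0374, 0.1179]
ee_rot: [[0.028, 0.002, 1.0], [-1.0, -0.001, 0.028], [0.001, -1.0, 0.002]]
force: [-1.0, 0.3, 5.3]
gripper_width: 0.0315
joints [  8.8  25.6 -12.4  89.    5.9  66.  -93.2] [ 0.6625 -0.0374  0.1179] F [-1.   0.3  5.3] w 0.0315
```

View pics/s25c.png

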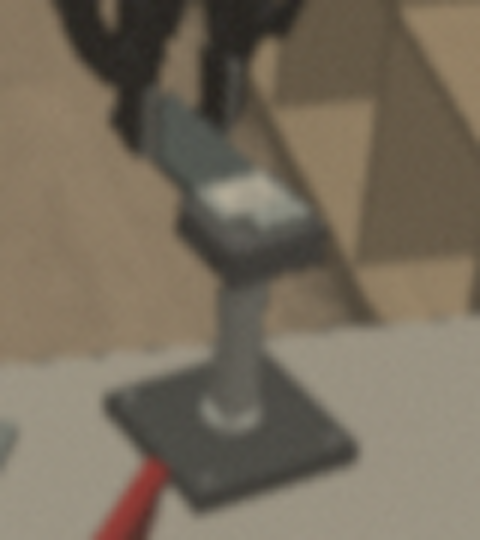

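View pics/w25c.png

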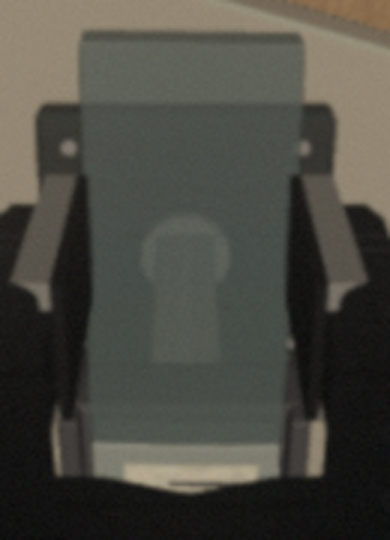

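View pics/top25.png

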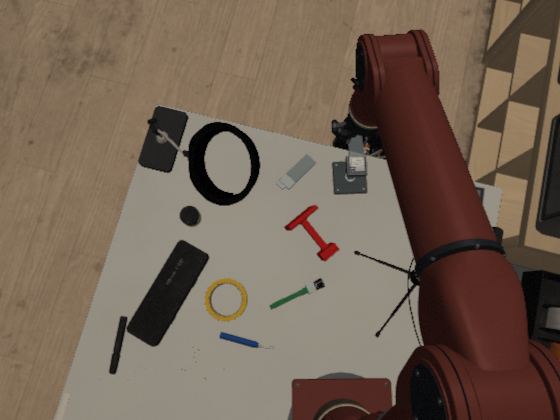

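Run:
```python
from h import *
c=pickle.load(open('pics/top25.pkl','rb')); crop(c,325,125,385,200,8,'pics/t25c.png')
```

```text
(no output)
```

View pics/t25c.png

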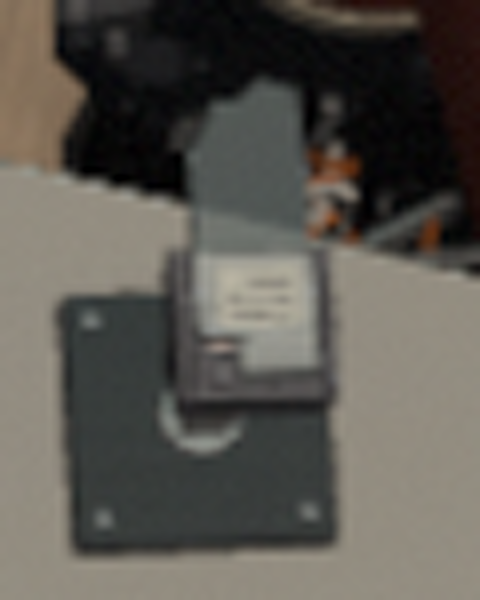

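Run:
```python
from h import *
np.set_printoptions(precision=4,suppress=True)
c=pickle.load(open('pics/top25.pkl','rb'))
f=lambda a,b,z:W(c,325+a/8,125+b/8,z)
print('end',f(280,369,.124),'frost bdry',f(255,252,.124),'wall outer',f(255,404,.121),'plate sides',f(316,330,.124),f(194,300,.124),'walls',f(332,380,.121),f(172,260,.121))
s=[f(91,319,.012),f(103,518,.012),f(309,510,.012)];print('screws',s,(s[0]+s[2])/2)
print('light foot yaw',np.degrees(np.arctan2(*(s[2]-s[1])[[1,0]]))+90)
```

```text
end [ 0.5847 -0.0459  0.124 ] frost bdry [ 0.6194 -0.0402  0.124 ] wall outer [ 0.5752 -0.0389  0.121 ] plate sides [ 0.5961 -0.0567  0.124 ] [ 0.6053 -0.0222  0.124 ] walls [ 0.5821 -0.0612  0.121 ] [ 0.6181 -0.0168  0.121 ]
screws [array([ 0.6312, -0.007 ,  0.012 ]), array([ 0.5666, -0.0086,  0.012 ]), array([ 0.5685, -0.0733,  0.012 ])] [ 0.5999 -0.0402  0.012 ]
light foot yaw 1.7230997210477028
```

```bash
python3 -m jog '{"xyz":[[0,0,0.01],[0,0,0],[-0.008,0,0],[-0.006,0,0],[0,0,0],[0,0,-0.006],[0,0,0],[0,0,0]],"twist":[[0,0,0],[0,0,0],[0,0,0],[0,0,0],[0,0,0],[0,0,0],[0,0,0],[0,0,0]],"gripper":[20,20,20,20,20,20,20,20]}'; python3 shot.py 26 scene top wrist;  python3 - <<'E'
from h import *
c=pickle.load(open('pics/top26.pkl','rb')); crop(c,325,125,385,200,8,'pics/t26c.png')
E
```

```text
time_s: 26.08
ee_pos: [0.6601, -0.0374, 0.1182]
ee_rot: [[0.028, 0.001, 1.0], [-1.0, -0.001, 0.028], [0.001, -1.0, 0.001]]
force: [-1.6, -0.3, 4.4]
gripper_width: 0.0315
joints [  8.8  25.3 -12.4  89.3   5.8  66.  -93.2] [ 0.6601 -0.0374  0.1182] F [-1.6 -0.3  4.4] w 0.0315
```

View pics/t26c.png

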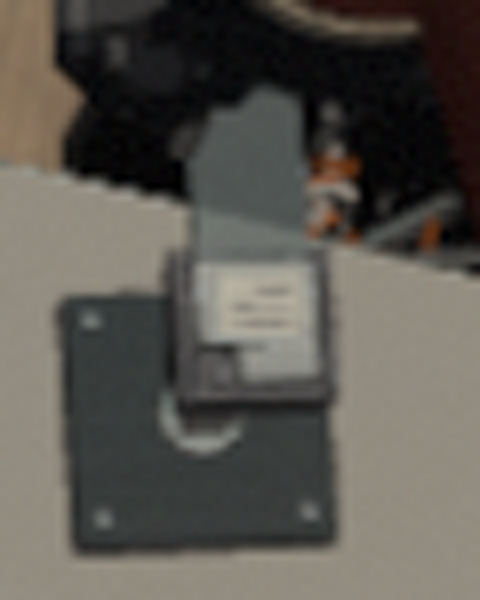

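```bash
python3 -m jog '{"xyz":[[0,0,0],[0,0,0],[0,0,0],[0,0,0]],"twist":[[0,0,0],[0,0,0],[0,0,0],[0,0,0]],"gripper":[20,20,20,20]}'
python3 - <<'E'
from h import *
np.set_printoptions(precision=4,suppress=True)
a=pickle.load(open('pics/top0.pkl','rb'));c=pickle.load(open('pics/top26.pkl','rb'))
for n,(u0,v0,u1,v1) in dict(jar=(175,200,205,230),done=(272,150,322,192)).items(): print(n,np.abs(a['image'][v0:v1,u0:u1].astype(int)-c['image'][v0:v1,u0:u1]).mean())
f=lambda p,q,z:W(c,325+p/8,125+q/8,z)
print('end',f(280,379,.124),'frost',f(255,262,.124),'screws',[f(91,319,.012),f(309,510,.012)])
from rig import job_done
print(job_done())
E
```

```text
time_s: 26.57
ee_pos: [0.6601, -0.0374, 0.1181]
ee_rot: [[0.028, 0.001, 1.0], [-1.0, -0.001, 0.028], [0.001, -1.0, 0.001]]
force: [-2.6, -0.2, 3.3]
gripper_width: 0.0316
jar 15.462962962962964
done 20.01746031746032
end [ 0.5817 -0.0458  0.124 ] frost [ 0.6164 -0.0401  0.124 ] screws [array([ 0.6312, -0.007 ,  0.012 ]), array([ 0.5685, -0.0733,  0.012 ])]
the job is handed in; nothing more can be done
None
```

Run:
```python
from h import *
a=pickle.load(open('pics/top0.pkl','rb'));c=pickle.load(open('pics/top26.pkl','rb'))
g=lambda i:cv2.cvtColor(i['image'],cv2.COLOR_RGB2GRAY)
for n,(u0,v0,u1,v1) in dict(jar=(175,200,205,230),done=(272,150,322,192)).items():
    m=cv2.matchTemplate(g(c)[v0-10:v1+10,u0-10:u1+10],g(a)[v0:v1,u0:u1],cv2.TM_CCOEFF_NORMED);print(n,m.max(),np.unravel_index(m.argmax(),m.shape))
```

```text
jar 0.9995035 (np.int64(10), np.int64(10))
done 0.99619067 (np.int64(10), np.int64(10))
```

I stood the label light up on its foot and let go of it. I then seated the label-up plate, gripped by its clear end, and handed the job in at about 26.6 s with the arm still holding it flat. No verdict comes back, so the points below are my own last checks.

- **Light:** I released it at about a 40° lean because the arm could tilt no further. It righted itself against the retreating gripper. It stood upright in the wrist, top and scene pictures, at about (0.600, −0.039), and did not move while the plate was seated.
- **Plate position:** In the last top picture the notch sits at the key, with about 2 mm between the frosted end and the +x wall. I estimate the label point is within about 2 mm along and 1 mm across of its place. One along-axis check before the last 2 mm nudge disagreed with the other by about 2 mm.
- **Plate hold:** Contact came at the expected seat-floor height, and the plate was then pressed down lightly at about 3–5 N. The grasp is at about x = −24 mm of the plate, on the clear part.
- **Bystanders:** Template matching of the top pictures shows zero-pixel shift for the jar and the other plate. A raw pixel difference did not come out near zero (15–20 grey levels). I take that to be a change in lighting, since the match scores were above 0.99.

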